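# Load the specimen rotator under a latched stop

## Robot

A 6-joint arm with a two-finger parallel gripper is mounted at the origin on the work surface. World frame = base frame: x ahead of the robot, y to its left, z up, the work surface at z = 0. Lengths are in mm, angles in rad, forces in N, time in s.
With the tool pointing down it reaches from about 275 to 750 mm from the base axis. Payload 10.2 kg.
Tool frame: the origin (TCP) lies at the very end of the fingers, on their centre line; the grasp point (between the pads) lies 19 mm behind it; z points along the fingers, y is the direction in which the jaws open and shut (so a half turn about z gives the same grasp; the last joint's range is limited). The gripper opens to 85 mm and grips with 20 to 120 N. Pads are 22 mm wide; open, the fingers measure 114 mm over their backs; the gripper's body (76 mm by 85 mm) begins 54 mm behind the grasp point. The pads swing forward as they close: fully open they stand 13 mm farther back than shut.
Start: joints at [1.038, 0.313, 1.498, -0, 1.331, -0.223], TCP at [160.069, 500.009, 231.294] pointing down, gripper open.
Joint ranges: [-2.94, 2.94], [-0.97, 2.17], [0.19, 2.56], [-1.23, 4.37], [0.02, 3.11], [-2.88, 2.88]. Speed limits (rad/s): [2.39, 2.39, 3.01, 3.14, 3.14, 3.14].

## Interface

Orientations are given as a unit quaternion [w, x, y, z].
In Python, from rig import ctrl, eyes, order gives the robot as it stands.
- The arm moves only by the tool move_arm, never from a script. Its argument "deltas" is a list of rows, each a list of 6 numbers: the shift along the tool's x, y, z in cm, then the turn, a rotation vector about the tool's x, y, z in degrees. A call has exactly 10 rows; each row shifts and turns the commanded pose from where the row before left it, along the tool's axes as they then stand; what a row does not reach is not made up. A row lasts 1/10 s, in which the tool goes at most 50 mm and 8.59 degrees, less where a joint would pass 70% of its speed; a pose out of reach is approached as far as the arm can. A call is refused whole if a number of a shift passes 5 or a number of a turn 8.59, either way. A call with a gripper value outside its range is refused whole. "grip" is the finger opening in cm, from 0 to 8.54, set as the call begins (left out, the last holds). The fingers move at their own pace and stop on an object; "newtons" is the grip in N (left out, the last holds). Time passes only in rows, so rows that do not move let the fingers close, or fill a call up. It gives the time, the measured TCP pose, the force and the opening at its end, in the units of the state.
- ctrl.sense(): the state, without advancing time (a new reading comes with each control period).
- eyes.capture(name): name is "scene" or "top" or "wrist"; returns the picture (400x640x3 uint8, blue, green, red); there is no depth.
- eyes.camera_params(name): a dict with "K" (3x3 intrinsics, pixels), "camera_from_world" (4x4, takes a point from world to camera coordinates). Camera axes: x right, y down, z forward; pixel columns grow to the right and rows downward; lengths in mm; the calibration is good to about 2 mm. A picture is of the moment at which its call begins: read the wrist's pose just before it. camera_params takes no time and is no camera call; for the wrist camera it gives the pose at the moment of the call.
- order.finish_job(): hands the job in, once; it reports no verdict.
The state is a dict: "time_s": time; "joints": joint angles; "dq": joint speeds; "tau": joint torques, N m; "eef_pos": TCP position; "ee_rot": TCP orientation; "force": force on the tool from outside, world axes, zero at the start; "wrist_torque": the same for the moment, N m; "grip_width": opening from 0.0 (shut) to 1.0 (fully open).
Only numpy, scipy, OpenCV 4.12 (cv2) and the standard library are available. Lean on these libraries where they do the work, as an engineer would, in place of code of your own. Each camera call takes 0.05 s, during which the arm holds its last target.

## Task

Press the red mushroom stop down until it stays latched, so that the rotator cannot start while you load it. Then push every specimen holder lying on the bench stem first through an eyelet of the rotator's bar, one to an eyelet (any eyelet), fully home with its square body up against the bar, and let go. Only when all of them are in, turn the mushroom clockwise so that it unlatches and springs back up; leave the jar, beaker and slide box where they are.

Things in the scene. Friction and masses are not known exactly. Their poses are not given: they have to be found in the camera images.
- holder0_grip (a point): Specimen holder, lying on the bench (three or four alike; absent: None). Grey square plastic body 40 mm long, 28 x 28 mm across; steel stem 8 mm in diameter, 60 mm long, from the middle of one end, tip tapered over 4 mm; 60 g. This point: centre of the body (14 mm up as it lies, stem level); its x axis points along the stem: body's shoulder at 20 mm, stem tip at 80 mm.
- holder1_grip (a point): Specimen holder, lying on the bench (three or four alike; absent: None). Grey square plastic body 40 mm long, 28 x 28 mm across; steel stem 8 mm in diameter, 60 mm long, from the middle of one end, tip tapered over 4 mm; 60 g. This point: centre of the body (14 mm up as it lies, stem level); its x axis points along the stem: body's shoulder at 20 mm, stem tip at 80 mm.
- holder2_grip (a point): Specimen holder, lying on the bench (three or four alike; absent: None). Grey square plastic body 40 mm long, 28 x 28 mm across; steel stem 8 mm in diameter, 60 mm long, from the middle of one end, tip tapered over 4 mm; 60 g. This point: centre of the body (14 mm up as it lies, stem level); its x axis points along the stem: body's shoulder at 20 mm, stem tip at 80 mm.
- holder3_grip (a point): Specimen holder, lying on the bench (three or four alike; absent: None). Grey square plastic body 40 mm long, 28 x 28 mm across; steel stem 8 mm in diameter, 60 mm long, from the middle of one end, tip tapered over 4 mm; 60 g. This point: centre of the body (14 mm up as it lies, stem level); its x axis points along the stem: body's shoulder at 20 mm, stem tip at 80 mm.
- eyelet0 (a point): One of four eyelets in a row through the rotator's upright carrier bar: centre of the hole's mouth on the loading face, 75 mm above the bench. Hole 11 mm in diameter, level, straight through the 24 mm bar and open behind. Stems enter along this point's +y axis; x runs along the bar (eyelets 66 mm apart, numbered towards +x), z up.
- eyelet1 (a point): One of four eyelets in a row through the rotator's upright carrier bar: centre of the hole's mouth on the loading face, 75 mm above the bench. Hole 11 mm in diameter, level, straight through the 24 mm bar and open behind. Stems enter along this point's +y axis; x runs along the bar (eyelets 66 mm apart, numbered towards +x), z up.
- eyelet2 (a point): One of four eyelets in a row through the rotator's upright carrier bar: centre of the hole's mouth on the loading face, 75 mm above the bench. Hole 11 mm in diameter, level, straight through the 24 mm bar and open behind. Stems enter along this point's +y axis; x runs along the bar (eyelets 66 mm apart, numbered towards +x), z up.
- eyelet3 (a point): One of four eyelets in a row through the rotator's upright carrier bar: centre of the hole's mouth on the loading face, 75 mm above the bench. Hole 11 mm in diameter, level, straight through the 24 mm bar and open behind. Stems enter along this point's +y axis; x runs along the bar (eyelets 66 mm apart, numbered towards +x), z up.
- bar_mid (a point): Middle of the carrier bar's loading face, axes as the eyelets'. Fixed aluminium bar 250 mm long, from 50 to 100 mm above the bench; bearing blocks 109 mm high end it 137 mm either side, a white motor housing 119 mm high begins at x = -165 mm. A base plate 14 mm high reaches 50 mm out in front of the face.
- stop_top (a point): Centre of the top face of the red mushroom stop button on the yellow stop box (100 x 90 x 60 mm, fixed). The cap is 40 mm in diameter and 16 mm thick, its top 92 mm above the bench when up and about 84 mm when latched down; below the latched cap there is 8 mm of free height above the box.
- stop (a joint): How far the mushroom is pressed down, m: 0 is up, full travel 0.011. A spring pushes it up; it takes about 6 to 8 N to push it to the bottom. Pressed past about 0.0085 it latches, and then stays down at about 0.008 when let go.
- stop_turn (a joint): How far the mushroom cap is turned, rad, clockwise seen from above, 0 at the start, end stop at 1.3; it stays where it is left. Turned clockwise by about 0.9 or more it unlatches and, once let go, springs up by itself.
- jar_mid (a point): Closed specimen jar, 60 mm in diameter and 80 mm high, standing on the bench; its centre. Not part of the job.
- beaker_mid (a point): Open glass beaker, 70 mm in diameter and 90 mm high, standing on the bench; its centre. Not part of the job.
- slidebox_mid (a point): Closed wooden slide box 90 x 100 x 35 mm on the bench; its centre. Not part of the job.
There are look-alikes about, which are no part of the job. What is shaped like the part that bears holder3_grip but blue or pink is not meant.

How it is judged (in metres and radians):
On the way, in this order (a step that is already met when the one before it is completed fails the run):
1. The mushroom stop is latched down and nothing touches it (value of joint stop above 0.006 m and contact force between each of the arm, the fingers and stop_turn below 0.3 N), for 0.3 s.
2. Every holder is home in an eyelet and let go, with the stop still latched down (value of joint stop above 0.006 m and y of holder0_grip in the frame of bar_mid between -0.026 and -0.014 m and x of holder0_grip in the frame of bar_mid between -0.11 and 0.11 m and z of holder0_grip in the frame of bar_mid between -0.007 and 0.007 m and angle between the x axis of each of holder0_grip, holder1_grip, holder2_grip, holder3_grip and the y axis of bar_mid, either way round below 0.17 rad and y of holder1_grip in the frame of bar_mid between -0.026 and -0.014 m and x of holder1_grip in the frame of bar_mid between -0.11 and 0.11 m and z of holder1_grip in the frame of bar_mid between -0.007 and 0.007 m and y of holder2_grip in the frame of bar_mid between -0.026 and -0.014 m and x of holder2_grip in the frame of bar_mid between -0.11 and 0.11 m and z of holder2_grip in the frame of bar_mid between -0.007 and 0.007 m and y of holder3_grip in the frame of bar_mid between -0.026 and -0.014 m and x of holder3_grip in the frame of bar_mid between -0.11 and 0.11 m and z of holder3_grip in the frame of bar_mid between -0.007 and 0.007 m and contact force between the fingers and holder0 below 0.3 N and contact force between the fingers and holder1 below 0.3 N and contact force between the fingers and holder2 below 0.3 N and contact force between the fingers and holder3 below 0.3 N), for 0.3 s.
3. The mushroom stop has been turned and sprung up again (value of joint stop below 0.002 m and value of joint stop_turn above 0.4 rad), for 0.2 s.
At the end, for the whole second after the job is handed in: The mushroom is up again (within 2 mm) and every holder that was out sits in an eyelet, stem through the hole, body within 6 mm of the bar's face, at the eyelets' height within 7 mm and within 10 degrees of square to the bar; jar, beaker and slide box are within 4 cm of where they stood (value of joint stop below 0.002 m and y of holder0_grip in the frame of bar_mid between -0.026 and -0.014 m and x of holder0_grip in the frame of bar_mid between -0.11 and 0.11 m and z of holder0_grip in the frame of bar_mid between -0.007 and 0.007 m and angle between the x axis of each of holder0_grip, holder1_grip, holder2_grip, holder3_grip and the y axis of bar_mid, either way round below 0.17 rad and y of holder1_grip in the frame of bar_mid between -0.026 and -0.014 m and x of holder1_grip in the frame of bar_mid between -0.11 and 0.11 m and z of holder1_grip in the frame of bar_mid between -0.007 and 0.007 m and y of holder2_grip in the frame of bar_mid between -0.026 and -0.014 m and x of holder2_grip in the frame of bar_mid between -0.11 and 0.11 m and z of holder2_grip in the frame of bar_mid between -0.007 and 0.007 m and y of holder3_grip in the frame of bar_mid between -0.026 and -0.014 m and x of holder3_grip in the frame of bar_mid between -0.11 and 0.11 m and z of holder3_grip in the frame of bar_mid between -0.007 and 0.007 m and distance of each of jar_mid, beaker_mid, slidebox_mid from where it was at the start of the episode below 0.04 m); the robot touches nothing.
It fails at once if The jar, beaker or slide box is pushed more than 4 cm or tipped over (distance of any of jar_mid, beaker_mid, slidebox_mid from where it was at the start of the episode above 0.04 m or angle between any of jar_mid, beaker_mid, slidebox_mid's own z axis and vertical above 0.5 rad).
Of holder0, holder1, holder2, holder3 only 3 to 4 are there at a start; the rules pass over those that are not, and their reading is None.
At some moment in a run one of holder0, holder1, holder2, holder3 may be knocked a few centimetres aside while the robot is not near it.
It also fails if it takes over 208 s, if anything falls off the work surface, if the arm or the gripper's body presses on something with over 40 N, if the wrist force passes 120 N, or if a joint passes its speed limit or range.

## Working session

There is one attempt and no reset: what is moved stays moved. The work goes in short steps, Python scripts to look and compute and a tool call to move; the robot and the scene stay as the last step left them, time stands still between calls to the robot, and variables do not carry over. Pictures are saved under pics/ and viewed, and the job is handed in when it is done.

Besides the shell and the picture viewer there is one more tool, called after "Call:" in YAML: its name, and indented under it one key for each argument. move_arm: Moves the arm, as the interface text tells. Its arguments: {"type":"object","properties":{"deltas":{"type":"array"},"grip":{"type":"number"},"newtons":{"type":"number"}},"required":["deltas"]}

```bash
ls; mkdir -p pics
python3 - <<'E'
from rig import ctrl, eyes, order
import cv2
s=ctrl.sense(); print(s)
for n in("scene","top","wrist"):
    im=eyes.capture(n); cv2.imwrite(f"pics/{n}0.png",im)
    p=eyes.camera_params(n); print(n,p)
E
```

```text
pics
{'time_s': 0.0, 'joints': array([ 1.03762042e+00,  3.13443090e-01,  1.49844062e+00, -1.72680722e-05,
        1.33099738e+00, -2.23420962e-01]), 'dq': array([ 0.00117284, -0.00045747,  0.00057169,  0.0007079 ,  0.00151337,
        0.00061775]), 'tau': array([-2.55119703e-04, -4.12244618e+01, -2.59750539e+01, -1.72021169e-04,
        3.99030716e-03,  6.53102830e-06]), 'eef_pos': array([159.92460965, 499.7773879 , 230.73727956]), 'ee_rot': array([-2.30143757e-04,  1.54256975e-01,  9.88030551e-01, -6.01768347e-04]), 'force': array([-0.77123979,  0.20760014, -0.20082791]), 'wrist_torque': array([0.0064318 , 0.01901033, 0.04859557]), 'grip_width': 0.9964886716554446}
scene {'K': array([[483.8015086 ,   0.        , 309.90780301],
       [  0.        , 483.8015086 , 195.05489443],
       [  0.        ,   0.        ,   1.        ]]), 'camera_from_world': array([[-7.88342123e-01,  6.15234537e-01,  1.77838067e-03,
         4.59519952e+02],
       [ 4.58724498e-01,  5.89716419e-01, -6.64685173e-01,
        -1.71879317e+02],
       [-4.09986015e-01, -5.23183533e-01, -7.47121448e-01,
        
[... 462 characters left out ...]
      [ 1.76719670e-01,  2.22455774e-02, -9.84009803e-01,
         1.14346492e+03],
       [ 0.00000000e+00,  0.00000000e+00,  0.00000000e+00,
         1.00000000e+00]])}
wrist {'K': array([[284.44975505,   0.        , 320.76755218],
       [  0.        , 284.44975505, 197.96404124],
       [  0.        ,   0.        ,   1.        ]]), 'camera_from_world': array([[ 3.04241629e-01,  9.52593627e-01, -1.55332440e-03,
        -5.24162607e+02],
       [ 9.09513056e-01, -2.89996845e-01,  2.97805023e-01,
        -4.01211083e+01],
       [ 2.83236707e-01, -9.20174541e-02, -9.54625453e-01,
         3.80630813e+02],
       [ 0.00000000e+00,  0.00000000e+00,  0.00000000e+00,
         1.00000000e+00]])}
```

View pics/scene0.png

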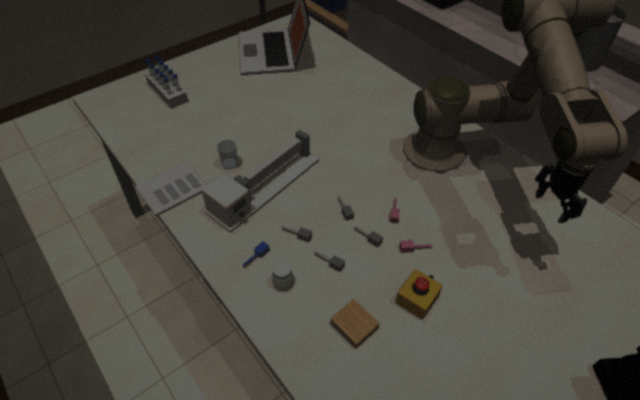

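View pics/top0.png

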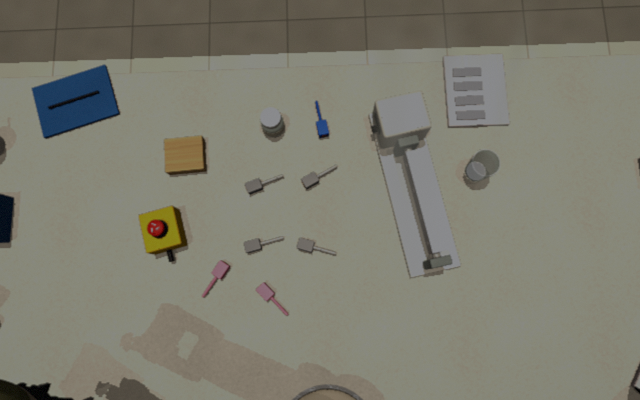

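View pics/wrist0.png

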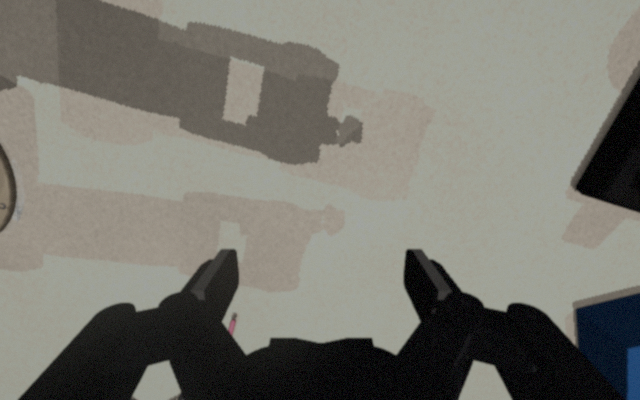

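```bash
cat > h.py <<'E'
import numpy as np, cv2
from rig import ctrl, eyes, order
from scipy.spatial.transform import Rotation as R
def cast(P,px,z):
    K=P["K"];T=P["camera_from_world"]
    d=T[:3,:3].T@np.linalg.solve(K,np.array([px[0],px[1],1.]))
    c=-T[:3,:3].T@T[:3,3]
    return c+d*(z-c[2])/d[2]
def proj(P,X):
    T=P["camera_from_world"];q=P["K"]@(T[:3,:3]@np.asarray(X,float)+T[:3,3]);return q[:2]/q[2]
def campos(P):
    T=P["camera_from_world"];return -T[:3,:3].T@T[:3,3]
def rot():
    q=ctrl.sense()["ee_rot"];return R.from_quat([q[1],q[2],q[3],q[0]])
def totool(target,yawx=None):
    """cm deltas in tool frame to bring TCP to target; yawx: desired world heading (deg) of tool x (tool down)"""
    s=ctrl.sense();r=rot();d=r.inv().apply(np.asarray(target)-s["eef_pos"])/10
    out=[d]
    if yawx is not None:
        a=np.radians(yawx);x=np.array([np.cos(a),np.sin(a),0]);z=np.array([0,0,-1.]);y=np.cross(z,x)
        Rd=R.from_matrix(np.c_[x,y,z]);out.append(np.degrees((r.inv()*Rd).as_rotvec()))
    return out
def snap(cam,name):
    P=eyes.camera_params(cam);im=eyes.capture(cam);cv2.imwrite(f"pics/{name}.png",im);return P,im
E
python3 - <<'E'
from h import *
P=eyes.camera_params("wrist");s=ctrl.sense()
r=rot();print("tool axes",r.as_matrix().round(3).tolist())
print("cam in tool",r.inv().apply(campos(P)-s["eef_pos"]), "cam z in tool",r.inv().apply(P["camera_from_world"][2,:3]),"cam x",r.inv().apply(P["camera_from_world"][0,:3]))
T=eyes.camera_params("top")
for n,p,z in [("stop",(156.5,229),92),("h",(255,185.5),28),("h",(310,179.5),28),("h",(253,245),28),("h",(306,244.5),28),("t",(283,176.5),14),("t",(336,166.5),14),("t",(283,238),14),("t",(335,253.5),14),("jar",(271,117),80),("box",(184,153),35),("beak",(478,172),45),("bear",(440,261),109),("bear2",(408,141),109)]:
    print(n,cast(T,p,z).round())
im=cv2.imread("pics/top0.png")
a=im[130:280,230:390];b=im[80:290,360:480]
cv2.imwrite("pics/c1.png",cv2.resize(a,None,fx=5,fy=4.999,interpolation=2)[:600])
cv2.imwrite("pics/c1.png",cv2.resize(a,(640,600),interpolation=2));cv2.imwrite("pics/c2.png",cv2.resize(b,(343,600),interpolation=2))
E
```

```text
tool axes [[-0.952, 0.305, -0.0], [0.305, 0.952, -0.001], [0.0, -0.001, -1.0]]
cam in tool [  75.39974302   -0.26468662 -143.57885803] cam z in tool [-2.97975071e-01 -4.68521255e-04  9.54573537e-01] cam x [6.60024334e-04 9.99999539e-01 6.96847138e-04]
stop [500. 394.  92.]
h [612. 167.  28.]
h [623.  25.  28.]
h [460. 172.  28.]
h [457.  40.  28.]
t [636.  96.  14.]
t [658. -42.  14.]
t [477.  98.  14.]
t [433. -32.  14.]
jar [775. 117.  80.]
box [702. 349.  35.]
beak [ 624. -396.   45.]
bear [ 403. -272.  109.]
bear2 [ 691. -216.  109.]
```

View pics/c1.png

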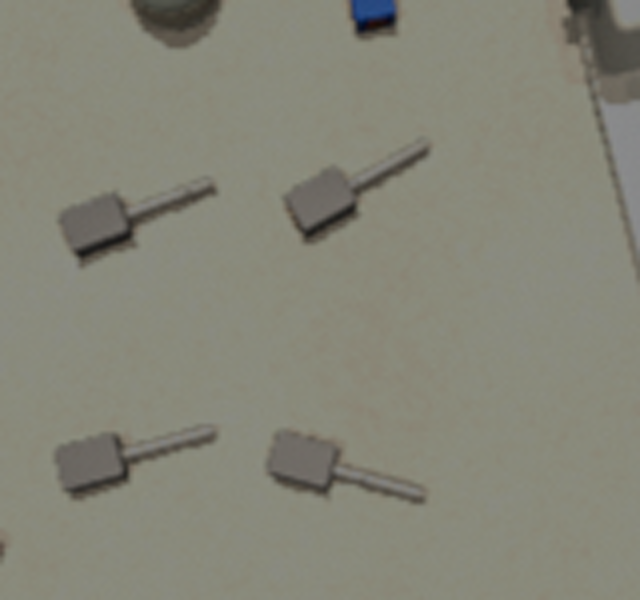

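View pics/c2.png

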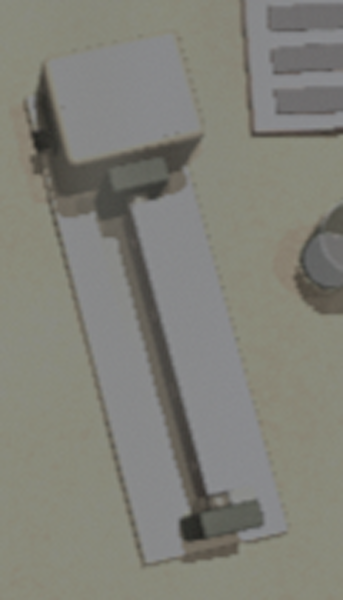

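Run:
```python
from h import *
print(totool([500,394,150],101))
S=eyes.camera_params("scene")
im=cv2.imread("pics/scene0.png");hsv=cv2.cvtColor(im,cv2.COLOR_BGR2HSV)
m=((hsv[...,0]<8)|(hsv[...,0]>172))&(hsv[...,1]>150)&(hsv[...,2]>60)
m[:250]=0;ys,xs=np.nonzero(m);print(xs.mean(),ys.mean(),xs.min(),xs.max(),ys.min(),ys.max())
print(cast(S,(xs.mean(),ys.mean()),86))
T=eyes.camera_params("top");print(proj(T,[500,394,92]),proj(S,[500,394,92]))
```

```text
[array([-35.61173344,   0.29108421,   8.083615  ]), array([-4.97283953e-02,  1.70866090e-02,  6.12496015e+01])]
421.6818181818182 283.42727272727274 415 428 278 289
[509.20908596 401.81317735  86.        ]
[156.45461168 228.8221784 ] [422.29596883 278.52257862]
```

Call:
move_arm:
  deltas:
    - [-3.5,0,0,0,0,0]
    - [-3.5,0,0,0,0,0]
    - [-4.5,0,0.5,0,0,0]
    - [-4.5,0,0.5,0,0,0]
    - [-4.5,0,0.5,0,0,0]
    - [-4.5,0,0.5,0,0,0]
    - [-4.5,0,0.5,0,0,0]
    - [-4.5,0,0.5,0,0,0]
    - [-1.5,0,0.5,0,0,0]
    - [0,0,0.5,0,0,0]
  grip: 0

```text
time_s: 1.15
eef_pos: [499.5, 390.8, 190.1]
ee_rot: [-0.0, 0.155, 0.988, -0.0]
force: [-0.5, 0.5, 0.8]
grip_width: -0.003
```

Run:
```python
from h import *
P,im=snap("wrist","w1")
print(proj(P,[500,394,92]))
hsv=cv2.cvtColor(im,cv2.COLOR_BGR2HSV)
m=(((hsv[...,0]<8)|(hsv[...,0]>172))&(hsv[...,1]>150)&(hsv[...,2]>60)).astype(np.uint8)
n,l,st,c=cv2.connectedComponentsWithStats(m);
for i in range(1,n):
    if st[i,4]>100: print(st[i],c[i],cast(P,c[i],88))
```

```text
[324.91650635 197.44678712]
[ 311  178   43   43 1239] [332.16707022 198.96529459] [504.5784412  399.49012892  88.        ]
```

View pics/w1.png

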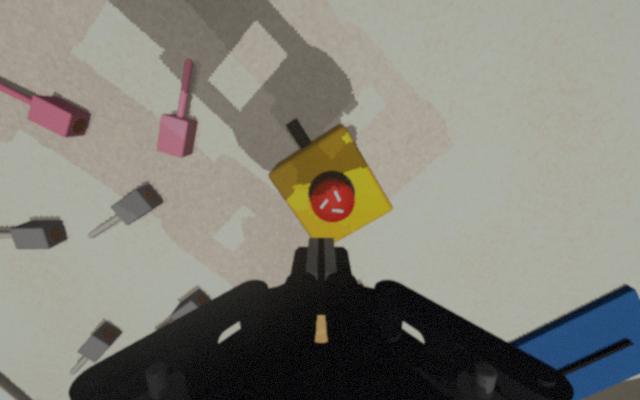

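Call:
move_arm:
  deltas:
    - [-0.1,0.9,2,0,0,0]
    - [0,0,2,0,0,0]
    - [0,0,2,0,0,0]
    - [0,0,2,0,0,0]
    - [0,0,1,0,0,0]
    - [0,0,0.5,0,0,0]
    - [0,0,0.4,0,0,0]
    - [0,0,0.3,0,0,0]
    - [0,0,0.3,0,0,0]
    - [0,0,0.2,0,0,0]

```text
time_s: 2.2
eef_pos: [501.9, 400.5, 85.4]
ee_rot: [0.0, 0.154, 0.988, 0.001]
force: [-3.2, 0.5, 3.7]
grip_width: 0.002
```

Call:
move_arm:
  deltas:
    - [0,0,0.2,0,0,0]
    - [0,0,0.2,0,0,0]
    - [0,0,0.1,0,0,0]
    - [0,0,0,0,0,0]
    - [0,0,0,0,0,0]
    - [0,0,0,0,0,0]
    - [0,0,0,0,0,0]
    - [0,0,0,0,0,0]
    - [0,0,0,0,0,0]
    - [0,0,0,0,0,0]

```text
time_s: 3.2
eef_pos: [502.0, 400.6, 80.9]
ee_rot: [0.0, 0.154, 0.988, 0.001]
force: [-7.3, 0.1, 13.2]
grip_width: 0.003
```

Call:
move_arm:
  deltas:
    - [0,0,-1,0,0,0]
    - [0,0,-3,0,0,0]
    - [0,0,-3,0,0,7.5]
    - [0,0,-3,0,0,7.5]
    - [0,0,0,0,0,7.5]
    - [0,0,0,0,0,7.5]
    - [0,0,0,0,0,7.5]
    - [0,0,0,0,0,7.5]
    - [0,0,0,0,0,8]
    - [0,0,0,0,0,8]
  grip: 8

```text
time_s: 4.2
eef_pos: [502.1, 399.7, 179.0]
ee_rot: [0.0, 0.637, 0.771, -0.0]
force: [0.5, 0.2, 0.4]
grip_width: 0.937
```

Run:
```python
from h import *
P,im=snap("wrist","w2")
hsv=cv2.cvtColor(im,cv2.COLOR_BGR2HSV)
m=(((hsv[...,0]<8)|(hsv[...,0]>172))&(hsv[...,1]>150)&(hsv[...,2]>60)).astype(np.uint8)
n,l,st,c=cv2.connectedComponentsWithStats(m);
for i in range(1,n):
    if st[i,4]>100: print(st[i],c[i],cast(P,c[i],84))
print(ctrl.sense()["eef_pos"],totool([623,27,150],118))
```

```text
[ 303  176   45   44 1303] [324.97083653 197.50268611] [506.00441492 401.81197508  84.        ]
[502.10044056 399.7373214  178.9949586 ] [array([-38.85225578,   5.08684163,   2.92087008]), array([-8.33093506e-03,  3.11960393e-02, -1.74878403e+01])]
```

View pics/w2.png

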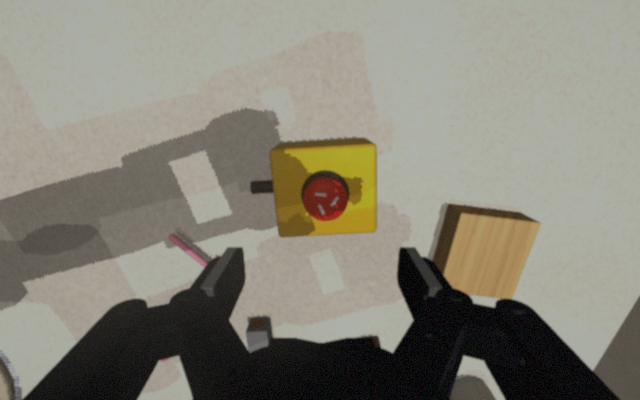

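Call:
move_arm:
  deltas:
    - [-4.8,-0.6,0,0,0,0]
    - [-4.8,-0.6,0,0,0,0]
    - [-4.8,-0.6,0,0,0,0]
    - [-4.8,-0.6,0,0,0,0]
    - [-4.8,-0.6,0,0,0,0]
    - [-4.8,-0.6,0,0,0,0]
    - [-4.8,-0.6,0,0,0,0]
    - [-4.8,-0.6,0,0,0,0]
    - [-4.8,-0.6,0,0,0,0]
    - [-4.8,-0.6,0,0,0,0]

```text
time_s: 5.25
eef_pos: [536.4, -84.7, 179.4]
ee_rot: [0.0, 0.633, 0.774, -0.0]
force: [0.9, 0.7, -0.1]
grip_width: 0.936
```

Call:
move_arm:
  deltas:
    - [-3.5,-0.6,0.3,0,0,0]
    - [-3.5,-0.6,0.3,0,0,0]
    - [0,0,0,0,-7,0]
    - [0,0,0,0,-7,0]
    - [0,0,0,0,-7,0]
    - [0,0,0,0,-7,0]
    - [0,0,0,0,-7,0]
    - [0,0,0,0,0,0]
    - [0,0,0,0,0,0]
    - [0,0,0,0,0,0]

```text
time_s: 6.25
eef_pos: [538.9, -154.1, 173.8]
ee_rot: [0.232, 0.605, 0.737, -0.19]
force: [-0.1, -0.0, -0.3]
grip_width: 0.94
```

Run:
```python
from h import *
P,im=snap("wrist","w3");np.save("w3P.npy",P,allow_pickle=True)
print(ctrl.sense()["eef_pos"],campos(P))
P,im=snap("scene","s1")
hsv=cv2.cvtColor(im,cv2.COLOR_BGR2HSV)
for f in("s1","scene0"):
    im=cv2.imread(f"pics/{f}.png");hsv=cv2.cvtColor(im,cv2.COLOR_BGR2HSV)
    m=((hsv[...,0]<8)|(hsv[...,0]>172))&(hsv[...,1]>150)&(hsv[...,2]>60)
    m[:250]=0;ys,xs=np.nonzero(m);print(xs.mean(),ys.mean(),xs.min(),xs.max(),ys.min(),ys.max())
```

```text
[ 538.80149212 -154.25443599  173.77981581] [511.53588798 -13.23491094 248.02842966]
421.135593220339 284.8305084745763 415 427 279 290
421.6818181818182 283.42727272727274 415 428 278 289
```

View pics/w3.png

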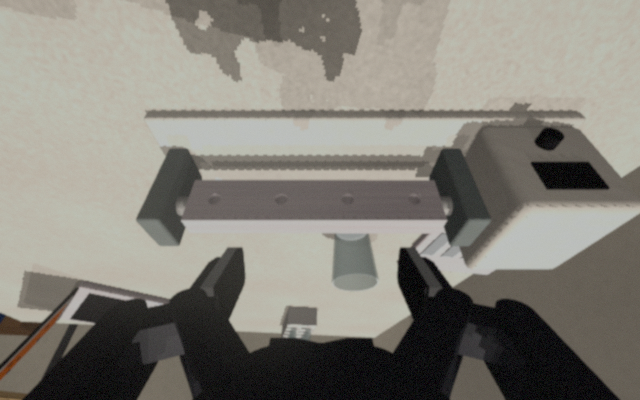

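Run:
```python
from h import *
P=np.load("w3P.npy",allow_pickle=True).item()
im=cv2.imread("pics/w3.png");g=cv2.cvtColor(im,cv2.COLOR_BGR2GRAY).astype(float)
cv2.imwrite("pics/c3.png",cv2.resize(im[170:245,170:470],(800,200),interpolation=2))
E=[]
for c in [(415,200),(348,199),(281,199),(214,199)]:
    w=g[c[1]-9:c[1]+10,c[0]-10:c[0]+11];bg=np.median(w)
    wt=np.clip(bg-6-w,0,None);yy,xx=np.mgrid[-9:10,-10:11];k=wt.sum()
    p=(c[0]+(wt*xx).sum()/k,c[1]+(wt*yy).sum()/k);X=cast(P,p,75);E.append(X);print(np.round(p,2),X.round(1),bg,w.min())
E=np.array(E);print(np.linalg.norm(np.diff(E,axis=0),axis=1));d=E[3]-E[0];print(np.degrees(np.arctan2(d[1],d[0])))
```

```text
[415.57 200.65] [ 649.6 -218.4   75. ] 93.0 72.0
[347.97 200.08] [ 582.7 -230.8   75. ] 97.0 80.0
[279.48 200.13] [ 515.2 -244.4   75. ] 100.0 81.0
[212.44 200.27] [ 449.1 -257.8   75. ] 101.0 81.0
[68.12051206 68.79975482 67.44297308]
-168.87471423673435
```

View pics/c3.png

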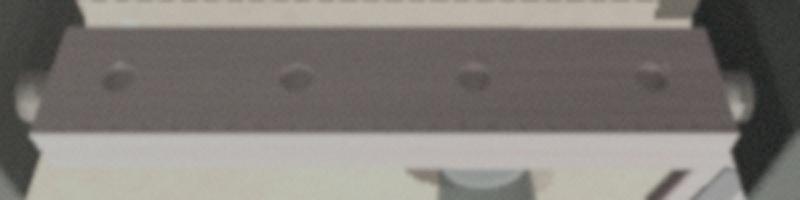

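Run:
```python
from h import *
from scipy.optimize import least_squares
P=np.load("w3P.npy",allow_pickle=True).item()
im=cv2.imread("pics/w3.png")
cs=[(415,199),(348,199),(281,199),(214,199)]
cv2.imwrite("pics/c4.png",np.hstack([cv2.normalize(cv2.resize(im[c[1]-10:c[1]+10,c[0]-10:c[0]+10],(200,200),interpolation=0),None,0,255,cv2.NORM_MINMAX) for c in cs]))
px=np.array([(414.1,198.9),(347.7,198.9),(281.4,198.9),(214.6,198.9)])
def f(q,zfix):
    d=np.array([np.cos(q[2]),np.sin(q[2]),0]);M=np.array([q[0],q[1],zfix+ (q[3] if len(q)>3 else 0)])
    return np.concatenate([proj(P,M+(i-1.5)*66*d)-px[i] for i in range(4)])
for z in (75,):
    r=least_squares(f,[549,-238,np.radians(191)],args=(z,),x_scale=[1,1,.01]);print(r.x,np.degrees(r.x[2]),r.fun.round(2))
    r=least_squares(f,[549,-238,np.radians(191),0],args=(z,),x_scale=[1,1,.01,1]);print(r.x,np.degrees(r.x[2]),r.fun.round(2))
s=ctrl.sense();print("tcp px",proj(P,s["eef_pos"]))
```

```text
[ 549.25084211 -235.29894644    3.33798755] 191.25259852505204 [-0.48 -0.09 -0.19 -0.12 -0.01 -0.16  0.68 -0.19]
[ 549.05558431 -234.15740769    3.33822842    1.06269578] 191.26639977394547 [ 0.07  0.04 -0.01  0.01 -0.19 -0.01  0.13 -0.04]
tcp px [319.217422   249.87771292]
```

View pics/c4.png

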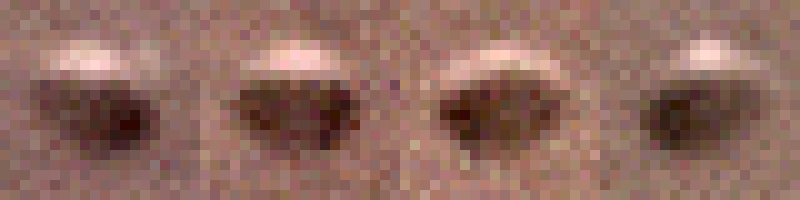

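Call:
move_arm:
  deltas:
    - [0,0,-1,0,7,0]
    - [0,0,-1,0,7,0]
    - [0,0,-1,0,7,0]
    - [0,0,-1,0,7,0]
    - [0,0,0,0,7,0]
    - [4.5,0,0,0,0,0]
    - [4.5,0,0,0,0,0]
    - [4.5,0,0,0,0,0]
    - [4.5,0,0,0,0,0]
    - [0,0,0,0,0,0]

```text
time_s: 7.35
eef_pos: [499.5, 42.9, 210.0]
ee_rot: [-0.0, 0.633, 0.775, 0.001]
force: [0.1, -0.7, 0.7]
grip_width: 0.939
```

Run:
```python
from h import *
P,im=snap("wrist","w4");np.save("w4P.npy",P,allow_pickle=True)
print(ctrl.sense()["eef_pos"],campos(P),rot().as_matrix()[:,0])
```

```text
[500.13415294  40.7564545  209.95787981] [484.87841089 116.8495867  353.7506954 ] [-1.98513489e-01  9.80097917e-01  6.84194515e-04]
```

View pics/w4.png

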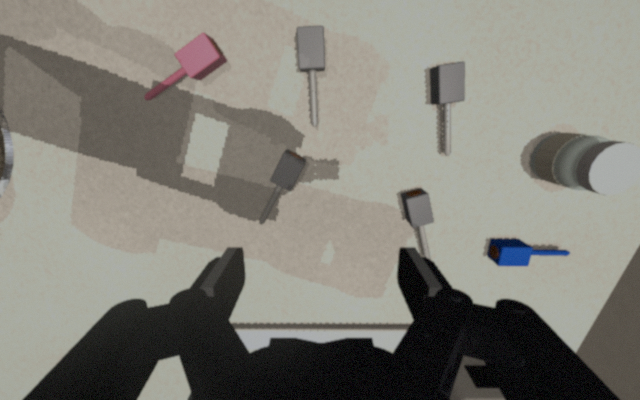

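Run:
```python
from h import *
im=cv2.imread("pics/w4.png")
a=[im[y-35:y+65,x-50:x+50] for x,y in [(310,48),(452,82),(418,197),(285,180)]]
cv2.imwrite("pics/c5.png",np.hstack([cv2.convertScaleAbs(cv2.resize(k,(200,200),interpolation=2),alpha=1.3) for k in a]))
cv2.imwrite("pics/c5.png",np.vstack([np.hstack([cv2.convertScaleAbs(cv2.resize(k,(300,300),interpolation=2),alpha=1.5) for k in a[:2]]),np.hstack([cv2.convertScaleAbs(cv2.resize(k,(300,300),interpolation=2),alpha=1.5) for k in a[2:]])]))
```

```text
(no output)
```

View pics/c5.png

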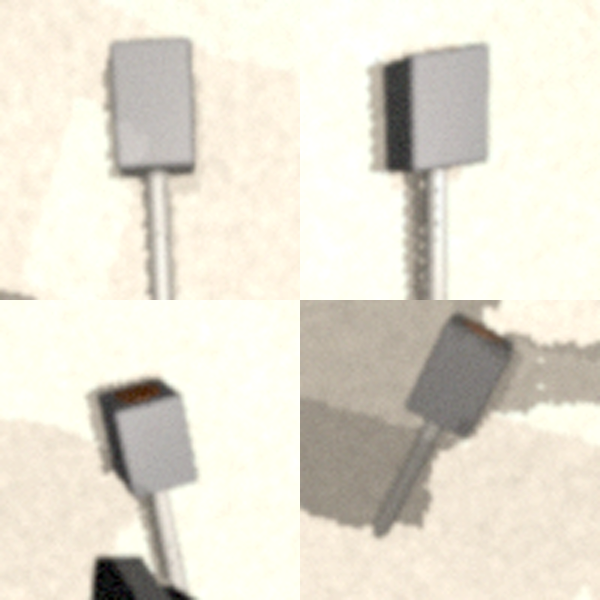

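Run:
```python
from h import *
P=np.load("w4P.npy",allow_pickle=True).item()
for n,o,cs in [("A",(260,13),[(111,43),(190,38),(194,165),(117,168)]),("B",(402,47),[(112,55),(188,44),(187,160),(112,170)]),("C",(368,162),[(120,107),(178,90),(195,180),(135,195)]),("D",(235,145),[(150,22),(208,52),(173,135),(108,107)])]:
    c=np.array([cast(P,np.array(o)+np.array(q)/3,28) for q in cs])
    f=(c[2]+c[3])/2;b=(c[0]+c[1])/2;d=f-b
    w=(c[1]+c[2]-c[0]-c[3])/2
    print(n,c.mean(0).round(1),"len",np.linalg.norm(d).round(1),"wid",np.linalg.norm(w).round(1),"head",np.degrees(np.arctan2(d[1],d[0])).round(1),np.degrees(np.arctan2(w[1],w[0])).round(1)-90, "pick: ",)
```

```text
A [463.  174.2  28. ] len 38.9 wid 26.8 head -76.5 -75.8 pick: 
B [616.5 171.1  28. ] len 38.5 wid 26.6 head -70.9 -70.9 pick: 
C [627.   26.9  28. ] len 39.7 wid 24.2 head -63.1 -62.0 pick: 
D [461.7  41.5  28. ] len 36.9 wid 26.2 head -104.3 -104.4 pick:
```

Run:
```python
from h import *
P=np.load("w3P.npy",allow_pickle=True).item()
im=cv2.imread("pics/w3.png")
M=np.array([549.1,-234.8,75]);h=np.radians(191.25);d=np.array([np.cos(h),np.sin(h),0]);b=np.array([-d[1],d[0],0])
W=lambda x,y,z:M+d*x+b*y+np.array([0,0,z-75])
big=cv2.convertScaleAbs(cv2.resize(im[130:260,100:500],(800,260),interpolation=2),alpha=1.6)
for x in(-137,-125,125,137):
  for y in(-20,0):
    for z,c in((109,(0,0,255)),(14,(255,0,0)),(50,(0,255,0))):
        p=proj(P,W(x,y,z));cv2.circle(big,(int(2*(p[0]-100)),int(2*(p[1]-130))),2,c,-1)
cv2.imwrite("pics/c6.png",big)
```

```text
(no output)
```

View pics/c6.png

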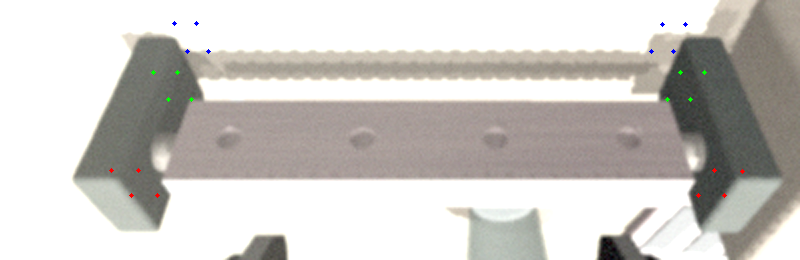

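Call:
move_arm:
  deltas:
    - [0,0,0,0,0,8.5]
    - [0,0,0,0,0,8.5]
    - [0,0,0,0,0,8.5]
    - [-0.9,-3.7,0,0,0,0]
    - [0,0,4,0,0,0]
    - [0,0,4,0,0,0]
    - [0,0,4,0,0,0]
    - [0,0,2,0,0,0]
    - [0,0,0,0,0,0]
    - [0,0,0,0,0,0]
  grip: 5

```text
time_s: 8.4
eef_pos: [463.0, 38.7, 70.1]
ee_rot: [0.0, 0.79, 0.613, 0.0]
force: [-0.2, 0.6, 0.5]
grip_width: 0.586
```

Run:
```python
from h import *
P,im=snap("wrist","w5")
print(ctrl.sense()["eef_pos"],campos(P),totool([461.6,41.5,3],75.7))
cv2.imwrite("pics/c7.png",cv2.convertScaleAbs(im,alpha=1.6))
```

```text
[463.24442178  38.83772828  70.62737713] [482.49494936 112.11012621 213.76179634] [array([ 0.21488526, -0.24078474,  6.76227673]), array([ 0.13285278, -0.02098282,  0.00013791])]
```

View pics/c7.png

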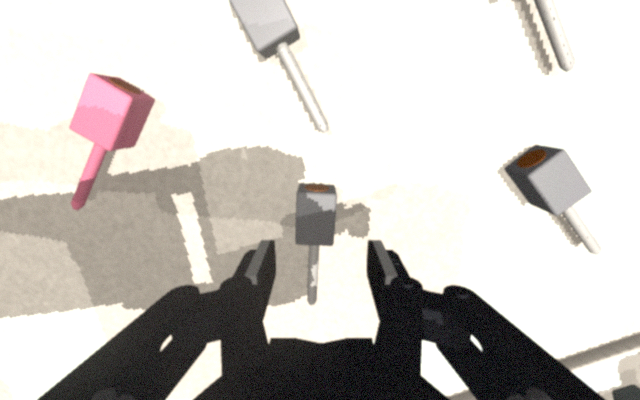

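Call:
move_arm:
  deltas:
    - [0.2,-0.2,1.5,0,0,0]
    - [0,0,2,0,0,0]
    - [0,0,1.5,0,0,0]
    - [0,0,1,0,0,0]
    - [0,0,0.5,0,0,0]
    - [0,0,0.2,0,0,0]
    - [0,0,0,0,0,0]
    - [0,0,0,0,0,0]
    - [0,0,0,0,0,0]
    - [0,0,0,0,0,0]

```text
time_s: 9.45
eef_pos: [460.9, 42.0, 2.6]
ee_rot: [0.0, 0.789, 0.614, 0.0]
force: [0.4, 0.1, 0.2]
grip_width: 0.582
```

Call:
move_arm:
  deltas:
    - [0,0,0,0,0,0]
    - [0,0,0,0,0,0]
    - [0,0,0,0,0,0]
    - [0,0,0,0,0,0]
    - [0,0,0,0,0,0]
    - [0,0,0,0,0,0]
    - [0,0,0,0,0,0]
    - [0,0,0,0,0,0]
    - [0,0,0,0,0,0]
    - [0,0,0,0,0,0]
  grip: 0
  newtons: 50

```text
time_s: 10.45
eef_pos: [460.9, 42.0, 2.7]
ee_rot: [0.0, 0.789, 0.614, 0.0]
force: [0.1, -0.9, 5.0]
grip_width: 0.324
```

Call:
move_arm:
  deltas:
    - [0,0,-1,0,0,0]
    - [0,0,-2.5,0,0,0]
    - [0,0,-2.5,0,0,-8.5]
    - [0,0,-1,0,0,-8.5]
    - [0,0,0,0,0,-8.6]
    - [-4,-1.4,0,0,0,0]
    - [-4,-1.4,0,0,0,0]
    - [-4,-1.4,0,0,0,0]
    - [-4,-1.4,0,0,0,0]
    - [-3.4,-1.1,0,0,0,0]

```text
out of range
```

Run:
```python
from h import *
P,im=snap("wrist","w6")
print(ctrl.sense()["eef_pos"],totool([433.5,-160.8,63.7],101.25))
cv2.imwrite("pics/c8.png",cv2.convertScaleAbs(im,alpha=1.6))
```

```text
[460.88410848  42.03336326   2.67155746] [array([-20.33318057,   2.34083384,  -6.10242568]), array([ 2.86248796e-02,  4.29087977e-03, -2.54975395e+01])]
```

View pics/c8.png

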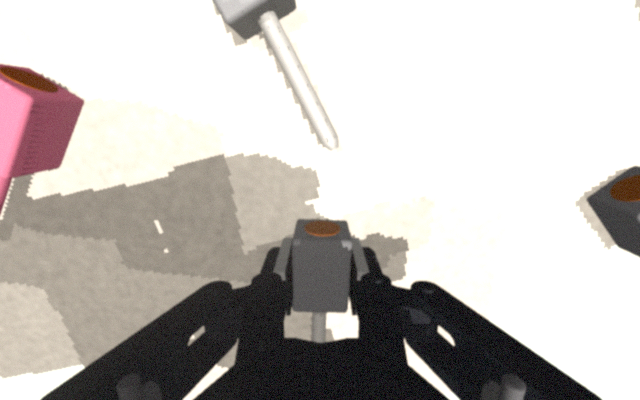

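Call:
move_arm:
  deltas:
    - [0,0,-1,0,0,0]
    - [0,0,-2.5,0,0,0]
    - [0,0,-2.5,0,0,-8.5]
    - [0,0,-1,0,0,-8.5]
    - [0,0,0,0,0,-8.5]
    - [-4,-1.4,0,0,0,0]
    - [-4,-1.4,0,0,0,0]
    - [-4,-1.4,0,0,0,0]
    - [-4,-1.4,0,0,0,0]
    - [-3.4,-1.1,0,0,0,0]

```text
time_s: 11.5
eef_pos: [432.3, -163.3, 72.9]
ee_rot: [0.0, 0.635, 0.773, -0.0]
force: [0.2, 0.3, -0.5]
grip_width: 0.325
```

Run:
```python
from h import *
P,im=snap("wrist","w7")
s=ctrl.sense();print(s["eef_pos"],s["force"],totool([433.5,-160.8,63.7],101.25))
cv2.imwrite("pics/c8b.png",cv2.convertScaleAbs(im,alpha=1.6))
for n in("scene","top"):snap(n,n+"7")
im=cv2.imread("pics/scene7.png");cv2.imwrite("pics/c9.png",cv2.convertScaleAbs(cv2.resize(im[120:250,180:360],(800,578),interpolation=2),alpha=1.6))
```

```text
[ 432.48456386 -167.42286312   73.12102558] [-0.0104012  -3.59150607  0.37733042] [array([0.63309885, 0.22592326, 0.94055091]), array([ 0.05722338,  0.16140158, -0.1755584 ])]
```

View pics/c8b.png

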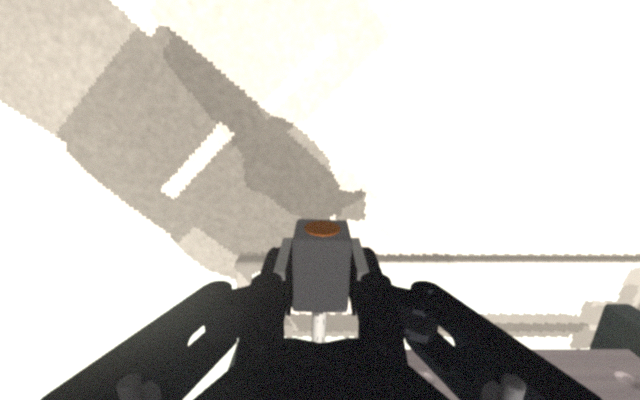

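View pics/c9.png

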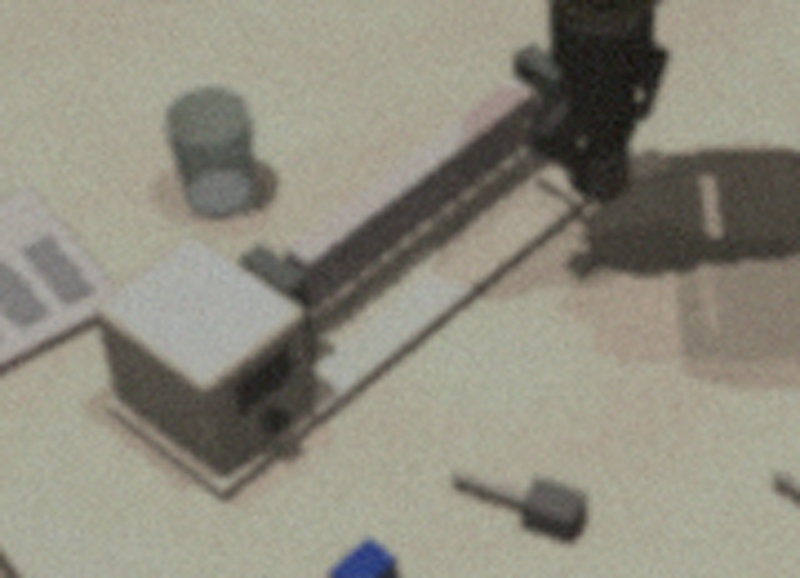

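Call:
move_arm:
  deltas:
    - [0.5,0.1,0,0,0,0]
    - [0.1,0.1,0.3,0,0,0]
    - [0,0,0.3,0,0,0]
    - [0,0,0.3,0,0,0]
    - [0,0,0,0,0,0]
    - [0,0,0,0,0,0]
    - [0,0,0,0,0,0]
    - [0,0,0,0,0,0]
    - [0,0,0,0,0,0]
    - [0,0,0,0,0,0]

```text
time_s: 12.65
eef_pos: [433.6, -155.1, 63.4]
ee_rot: [0.0, 0.634, 0.773, 0.0]
force: [0.2, 0.2, -0.9]
grip_width: 0.315
```

Run:
```python
from h import *
P,im=snap("wrist","w8")
s=ctrl.sense();print(s["eef_pos"],s["force"],totool([433.5,-160.8,63.7],101.25))
M=np.array([549.1,-234.8,75]);h=np.radians(191.25);d=np.array([np.cos(h),np.sin(h),0])
for i in range(4):print(i,(M+(i-1.5)*66*d).round(1),proj(P,M+(i-1.5)*66*d))
g=cv2.convertScaleAbs(im[320:400,400:640],alpha=1.8);cv2.imwrite("pics/c10.png",cv2.resize(g,(720,240),interpolation=2))
```

```text
[ 433.63093683 -155.07000025   63.39096758] [ 0.34636433 -0.14040914 -1.11799368] [array([-0.55944331, -0.12459942, -0.03088033]), array([ 0.00308988,  0.00303528, -0.0028422 ])]
0 [ 646.2 -215.5   75. ] [633.01253434 403.49375683]
1 [ 581.5 -228.4   75. ] [527.83194085 403.36546092]
2 [ 516.7 -241.2   75. ] [422.69708535 403.23722079]
3 [ 452.  -254.1   75. ] [317.60793803 403.10903642]
```

View pics/c10.png

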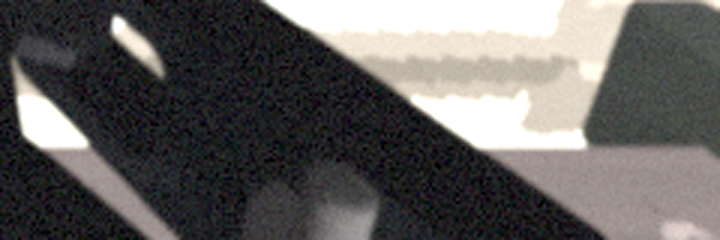

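Call:
move_arm:
  deltas:
    - [-0.5,-0.1,0,0,0,0]
    - [-0.5,0,0,0,0,0]
    - [-0.4,0,0,0,0,0]
    - [-0.4,0,0,0,0,0]
    - [-0.3,0,0,0,0,0]
    - [-0.3,0,0,0,0,0]
    - [-0.2,0,0,0,0,0]
    - [-0.2,0,0,0,0,0]
    - [-0.2,0,0,0,0,0]
    - [0,0,0,0,0,0]

```text
time_s: 13.7
eef_pos: [438.6, -184.8, 63.4]
ee_rot: [0.0, 0.634, 0.773, -0.0]
force: [0.8, 0.2, -1.0]
grip_width: 0.318
```

Call:
move_arm:
  deltas:
    - [-0.5,0,0,0,0,0]
    - [-0.5,0,0,0,0,0]
    - [-0.5,0,0,0,0,0]
    - [-0.5,0,0,0,0,0]
    - [-0.5,0,0,0,0,0]
    - [-0.5,0,0,0,0,0]
    - [-0.5,0,0,0,0,0]
    - [-0.4,0,0,0,0,0]
    - [-0.3,0,0,0,0,0]
    - [-0.2,0,0,0,0,0]

```text
time_s: 14.7
eef_pos: [447.1, -227.9, 63.3]
ee_rot: [-0.0, 0.634, 0.773, 0.0]
force: [-1.5, 4.0, 0.4]
grip_width: 0.32
```

Run:
```python
from h import *
P,im=snap("wrist","w9")
s=ctrl.sense();print(s["eef_pos"],s["force"],totool([448.1,-234.5,63.7],101.25))
cv2.imwrite("pics/c11.png",cv2.convertScaleAbs(im,alpha=1.6))
```

```text
[ 447.04782349 -227.92959283   63.27678691] [ 0.54776188 -0.08384927  0.583115  ] [array([-0.66492792, -0.02475852, -0.04268752]), array([-0.00893353, -0.0318894 , -0.0202036 ])]
```

View pics/c11.png

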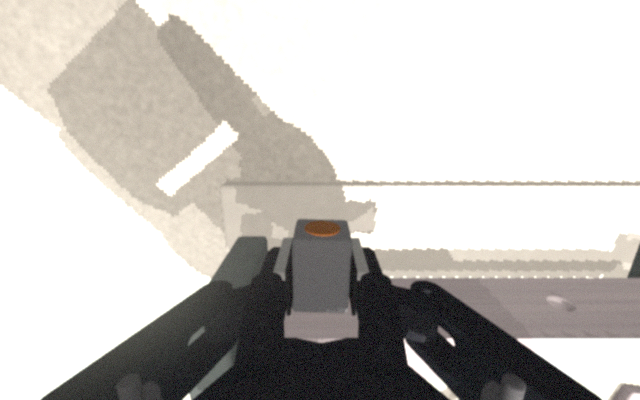

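Call:
move_arm:
  deltas:
    - [-0.2,0,0,0,0,0]
    - [-0.2,0,0,0,0,0]
    - [-0.1,0,0,0,0,0]
    - [-0.1,0,0,0,0,0]
    - [-0.1,0,0,0,0,0]
    - [0,0,0,0,0,0]
    - [0,0,0,0,0,0]
    - [0,0,0,0,0,0]
    - [0,0,0,0,0,0]
    - [0,0,0,0,0,0]

```text
time_s: 15.75
eef_pos: [447.9, -232.1, 63.5]
ee_rot: [-0.002, 0.634, 0.773, 0.001]
force: [-1.2, 16.3, 10.3]
grip_width: 0.318
```

Call:
move_arm:
  deltas:
    - [0.2,0,0,0,0,0]
    - [0,0,0,0,0,0]
    - [0,0,0,0,0,0]
    - [0,0,0,0,0,0]
    - [0,0,0,0,0,0]
    - [0,0,0,0,0,0]
    - [0,0,0,0,0,0]
    - [0,0,0,0,0,0]
    - [0,0,0,0,0,0]
    - [0,0,0,0,0,0]

```text
time_s: 16.75
eef_pos: [448.1, -232.0, 63.6]
ee_rot: [-0.001, 0.634, 0.773, 0.0]
force: [-0.6, 8.1, 5.9]
grip_width: 0.314
```

Call:
move_arm:
  deltas:
    - [0,0,0,0,0,0]
    - [0,0,0,0,0,0]
    - [0,0,0,0,0,0]
    - [0,0,0,0,0,0]
    - [0,0,0,0,0,0]
    - [0,0,-1,0,0,0]
    - [0,0,-2,0,0,0]
    - [0,0,-3,0,0,0]
    - [0,0,-3,0,0,0]
    - [0,0,-3,0,0,0]
  grip: 3.8

```text
time_s: 17.75
eef_pos: [448.0, -233.3, 185.2]
ee_rot: [0.001, 0.635, 0.773, -0.0]
force: [0.5, 0.2, -0.5]
grip_width: 0.439
```

Run:
```python
from h import *
s=ctrl.sense();print(s["eef_pos"],s["force"])
P,im=snap("wrist","w10")
cv2.imwrite("pics/c12.png",cv2.convertScaleAbs(im,alpha=1.6))
```

```text
[ 447.96925187 -233.25137192  185.20618512] [ 0.49788519  0.23624339 -0.49637836]
```

View pics/c12.png

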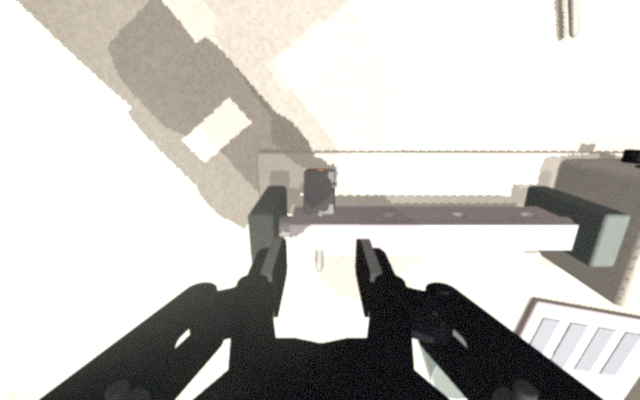

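Call:
move_arm:
  deltas:
    - [3.2,3.2,0,0,0,0]
    - [3.2,3.2,0,0,0,0]
    - [3.2,3.2,0,0,0,0]
    - [3.1,3.2,0,0,0,0]
    - [3.1,3.2,0,0,0,0]
    - [3.1,3.2,0,0,0,0]
    - [3.1,3.4,0,0,0,0]
    - [0,0,3,0,0,-7.9]
    - [0,0,3,0,0,-7.9]
    - [0,0,3,0,0,0]
  grip: 5

```text
time_s: 18.8
eef_pos: [627.1, 27.1, 92.5]
ee_rot: [0.001, 0.52, 0.854, -0.0]
force: [-0.1, -0.3, 0.3]
grip_width: 0.586
```

Call:
move_arm:
  deltas:
    - [0,0,0,0,0,0]
    - [0,0,0,0,0,0]
    - [0,0,0,0,0,0]
    - [0,0,0,0,0,0]
    - [0,0,0,0,0,0]
    - [0,0,0,0,0,0]
    - [0,0,0,0,0,0]
    - [0,0,0,0,0,0]
    - [0,0,0,0,0,0]
    - [0,0,0,0,0,0]

```text
time_s: 19.8
eef_pos: [626.8, 27.2, 93.3]
ee_rot: [-0.0, 0.522, 0.853, -0.0]
force: [-0.0, 0.2, -0.3]
grip_width: 0.586
```

Run:
```python
from h import *
P,im=snap("wrist","w11")
print(ctrl.sense()["eef_pos"],totool([627,26.9,4],117),proj(P,[627,26.9,28]))
cv2.imwrite("pics/c13.png",cv2.convertScaleAbs(im,alpha=1.6))
```

```text
[626.76692356  27.17681337  93.32951221] [array([-0.03557824,  0.00910609,  8.93294903]), array([-0.00602059, -0.00208155,  0.05302525])] [320.42721417 210.7426483 ]
```

View pics/c13.png

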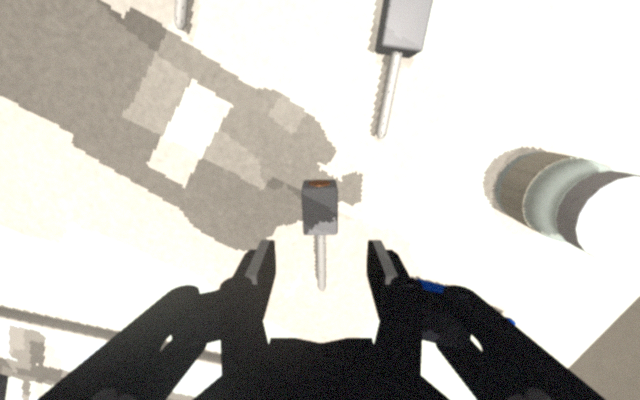

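Call:
move_arm:
  deltas:
    - [0,0,2,0,0,0]
    - [0,0,2,0,0,0]
    - [0,0,2,0,0,0]
    - [0,0,1.5,0,0,0]
    - [0,0,0.9,0,0,0]
    - [0,0,0.5,0,0,0]
    - [0,0,0,0,0,0]
    - [0,0,0,0,0,0]
    - [0,0,0,0,0,0]
    - [0,0,0,0,0,0]

```text
time_s: 20.85
eef_pos: [627.1, 27.1, 4.9]
ee_rot: [0.0, 0.522, 0.853, 0.0]
force: [-0.0, -0.3, -0.0]
grip_width: 0.584
```

Call:
move_arm:
  deltas:
    - [0,0,0,0,0,0]
    - [0,0,0,0,0,0]
    - [0,0,0,0,0,0]
    - [0,0,0,0,0,0]
    - [0,0,0,0,0,0]
    - [0,0,0,0,0,0]
    - [0,0,0,0,0,0]
    - [0,0,0,0,0,0]
    - [0,0,0,0,0,0]
    - [0,0,0,0,0,0]
  grip: 0

```text
time_s: 21.85
eef_pos: [627.1, 27.2, 4.8]
ee_rot: [0.0, 0.522, 0.853, 0.0]
force: [-0.1, 0.4, 5.7]
grip_width: 0.315
```

Run:
```python
from h import *
M=np.array([549.1,-234.8,75]);h=np.radians(191.25);d=np.array([np.cos(h),np.sin(h),0]);b=np.array([-d[1],d[0],0])
for i in range(4): print(i,(M+(i-1.5)*66*d-95*b).round(1))
s=ctrl.sense();z=s["eef_pos"][2]
print(s["eef_pos"],z+61,totool(M+(0-1.5)*66*d-95*b+[0,0,z+61-75],101.25))
# delta in rotated frame
D=(M+(0-1.5)*66*d-95*b)-s["eef_pos"];print("after rot: x",D@(-b)/10,"y",D@(-d)/10)
```

```text
0 [ 627.7 -122.3   75. ]
1 [ 562.9 -135.2   75. ]
2 [ 498.2 -148.1   75. ]
3 [ 433.5 -160.9   75. ]
[627.07284695  27.17208992   4.77098117] 65.77098116691734 [array([-13.34247059,  -6.74157027,  -6.09889432]), array([ 0.0408111 ,  0.01847852, 15.80095297])]
after rot: x -14.67266218491117 y -2.8582839939569418
```

Call:
move_arm:
  deltas:
    - [0,0,-1,0,0,0]
    - [0,0,-2.5,0,0,0]
    - [0,0,-2.6,0,0,7.9]
    - [0,0,0,0,0,7.9]
    - [-3,-1,0,0,0,0]
    - [-4,-1,0,0,0,0]
    - [-3.5,-0.9,0,0,0,0]
    - [-3,0,0,0,0,0]
    - [-0.7,0,0,0,0,0]
    - [0,0,0,0,0,0]

```text
time_s: 22.85
eef_pos: [625.9, -118.4, 65.3]
ee_rot: [-0.0, 0.635, 0.773, -0.0]
force: [0.7, 0.4, -0.4]
grip_width: 0.313
```

Call:
move_arm:
  deltas:
    - [0,0,0,0,0,0]
    - [0,0,0,0,0,0]
    - [0,0,0,0,0,0]
    - [0,0,0,0,0,0]
    - [0,0,0,0,0,0]
    - [0,0,0,0,0,0]
    - [0,0,0,0,0,0]
    - [0,0,0,0,0,0]
    - [0,0,0,0,0,0]
    - [0,0,0,0,0,0]

```text
time_s: 23.85
eef_pos: [626.0, -117.8, 65.4]
ee_rot: [-0.0, 0.634, 0.773, -0.0]
force: [0.3, -0.4, -0.2]
grip_width: 0.316
```

Run:
```python
from h import *
M=np.array([549.1,-234.8,75]);h=np.radians(191.25);d=np.array([np.cos(h),np.sin(h),0]);b=np.array([-d[1],d[0],0])
print(ctrl.sense()["eef_pos"],totool(M+(0-1.5)*66*d-95*b+[0,0,-9.2],101.25))
P,im=snap("wrist","w12")
cv2.imwrite("pics/c14.png",cv2.convertScaleAbs(im,alpha=1.6))
```

```text
[ 626.04717318 -117.78975386   65.35379892] [array([-0.47502318,  0.07040936, -0.04461988]), array([-0.00134304,  0.00022676, -0.00392619])]
```

View pics/c14.png

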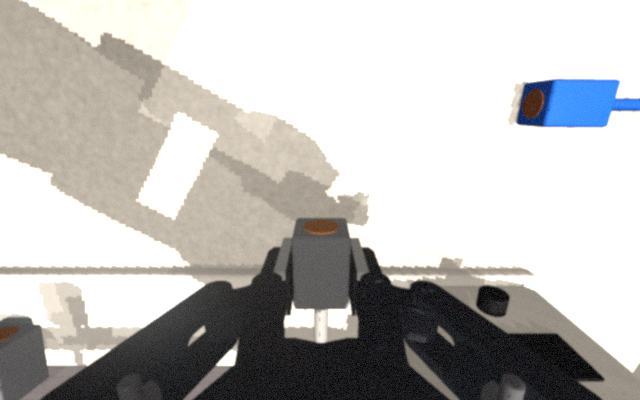

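Call:
move_arm:
  deltas:
    - [-0.5,0.07,-0.04,0,0,0]
    - [-0.5,0,0,0,0,0]
    - [-0.4,0,0,0,0,0]
    - [-0.4,0,0,0,0,0]
    - [-0.3,0,0,0,0,0]
    - [-0.3,0,0,0,0,0]
    - [-0.2,0,0,0,0,0]
    - [-0.2,0,0,0,0,0]
    - [-0.2,0,0,0,0,0]
    - [0,0,0,0,0,0]

```text
time_s: 24.9
eef_pos: [632.6, -147.2, 65.7]
ee_rot: [-0.0, 0.634, 0.773, -0.0]
force: [0.2, 0.8, -0.4]
grip_width: 0.317
```

Call:
move_arm:
  deltas:
    - [-0.5,0,0,0,0,0]
    - [-0.5,0,0,0,0,0]
    - [-0.5,0,0,0,0,0]
    - [-0.5,0,0,0,0,0]
    - [-0.5,0,0,0,0,0]
    - [-0.5,0,0,0,0,0]
    - [-0.5,0,0,0,0,0]
    - [-0.4,0,0,0,0,0]
    - [-0.3,0,0,0,0,0]
    - [-0.2,0,0,0,0,0]

```text
time_s: 25.9
eef_pos: [641.2, -190.5, 65.7]
ee_rot: [-0.0, 0.634, 0.773, -0.0]
force: [-0.8, -0.4, 0.2]
grip_width: 0.32
```

Call:
move_arm:
  deltas:
    - [-0.2,0,0,0,0,0]
    - [-0.1,0,0,0,0,0]
    - [-0.1,0,0,0,0,0]
    - [-0.1,0,0,0,0,0]
    - [-0.1,0,0,0,0,0]
    - [0,0,0,0,0,0]
    - [0,0,0,0,0,0]
    - [0,0,0,0,0,0]
    - [0,0,0,0,0,0]
    - [0,0,0,0,0,0]

```text
time_s: 26.9
eef_pos: [641.8, -193.7, 65.8]
ee_rot: [-0.002, 0.634, 0.773, 0.001]
force: [-4.7, 10.7, 4.0]
grip_width: 0.318
```

Call:
move_arm:
  deltas:
    - [0.2,0,0,0,0,0]
    - [0,0,0,0,0,0]
    - [0,0,0,0,0,0]
    - [0,0,0,0,0,0]
    - [0,0,0,0,0,0]
    - [0,0,0,0,0,0]
    - [0,0,0,0,0,0]
    - [0,0,0,0,0,0]
    - [0,0,0,0,0,0]
    - [0,0,0,0,0,0]

```text
time_s: 27.9
eef_pos: [642.0, -193.7, 65.8]
ee_rot: [-0.0, 0.634, 0.773, 0.0]
force: [-0.1, 5.8, 1.1]
grip_width: 0.313
```

Call:
move_arm:
  deltas:
    - [0,0,0,0,0,0]
    - [0,0,0,0,0,0]
    - [0,0,0,0,0,0]
    - [0,0,0,0,0,0]
    - [0,0,0,0,0,0]
    - [0,0,-1,0,0,0]
    - [0,0,-2,0,0,0]
    - [0,0,-3,0,0,0]
    - [0,0,-3,0,0,0]
    - [0,0,-3,0,0,0]
  grip: 3.8

```text
time_s: 28.9
eef_pos: [642.4, -194.8, 188.5]
ee_rot: [0.002, 0.635, 0.773, 0.0]
force: [-0.5, -0.5, -0.0]
grip_width: 0.444
```

Run:
```python
from h import *
s=ctrl.sense();print(s["eef_pos"],s["force"])
P,im=snap("wrist","w13")
cv2.imwrite("pics/c15.png",cv2.convertScaleAbs(im,alpha=1.6))
D=np.array([616.5,171.1,0])-s["eef_pos"];x=rot().as_matrix();print(x.T@D/10,np.degrees(np.arctan2(x[1,0],x[0,0])))
```

```text
[ 642.41620249 -194.7803      188.4522274 ] [-0.46215244 -0.49849818 -0.02085307]
[36.53417055  4.40921871 18.61064285] 101.2230661227585
```

View pics/c15.png

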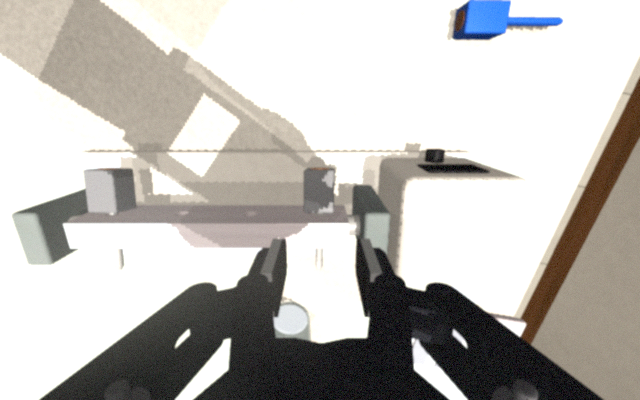

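Call:
move_arm:
  deltas:
    - [4.6,0.5,0,0,0,0]
    - [4.6,0.5,0,0,0,0]
    - [4.6,0.6,0,0,0,0]
    - [4.6,0.6,0,0,0,0]
    - [4.6,0.6,0,0,0,0]
    - [4.6,0.6,0,0,0,0]
    - [4.6,0.5,0,0,0,0]
    - [4.3,0.5,0,0,0,0]
    - [0,0,4,0,0,-7.9]
    - [0,0,4,0,0,0]
  grip: 5

```text
time_s: 29.95
eef_pos: [615.0, 173.8, 106.7]
ee_rot: [0.002, 0.577, 0.817, 0.002]
force: [0.4, -0.1, -2.1]
grip_width: 0.582
```

Call:
move_arm:
  deltas:
    - [0,0,1,0,0,0]
    - [0,0,0,0,0,0]
    - [0,0,0,0,0,0]
    - [0,0,0,0,0,0]
    - [0,0,0,0,0,0]
    - [0,0,0,0,0,0]
    - [0,0,0,0,0,0]
    - [0,0,0,0,0,0]
    - [0,0,0,0,0,0]
    - [0,0,0,0,0,0]

```text
time_s: 30.95
eef_pos: [613.9, 172.4, 95.8]
ee_rot: [-0.0, 0.58, 0.815, -0.0]
force: [-0.3, -0.1, 0.9]
grip_width: 0.585
```

Run:
```python
from h import *
P,im=snap("wrist","w14");np.save("w14P.npy",P,allow_pickle=True)
print(ctrl.sense()["eef_pos"],totool([616.5,171.1,4.5],109.1),proj(P,[616.5,171.1,28]))
cv2.imwrite("pics/c16.png",cv2.convertScaleAbs(im,alpha=1.6))
```

```text
[613.88179682 172.46486067  95.74008542] [array([-0.21522871,  0.2031573 ,  9.12398564]), array([-0.00382298, -0.00249581,  0.05268222])] [322.75913027 211.88929556]
```

View pics/c16.png

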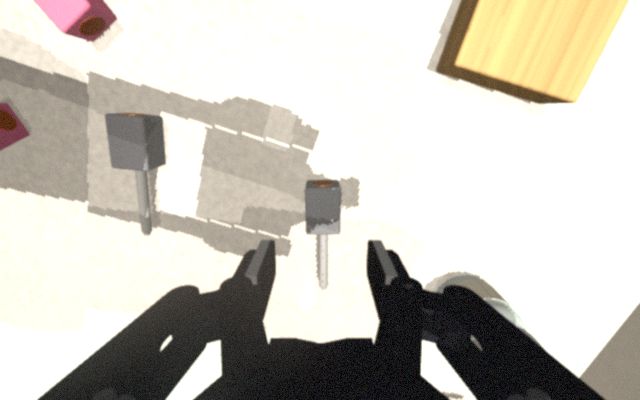

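Call:
move_arm:
  deltas:
    - [-0.2,0.2,1.5,0,0,0]
    - [0,0,2,0,0,0]
    - [0,0,2,0,0,0]
    - [0,0,2,0,0,0]
    - [0,0,1,0,0,0]
    - [0,0,0.6,0,0,0]
    - [0,0,0,0,0,0]
    - [0,0,0,0,0,0]
    - [0,0,0,0,0,0]
    - [0,0,0,0,0,0]

```text
time_s: 32.0
eef_pos: [616.8, 171.2, 5.4]
ee_rot: [0.0, 0.58, 0.815, 0.0]
force: [0.6, -0.0, 0.1]
grip_width: 0.586
```

Call:
move_arm:
  deltas:
    - [0,0,0,0,0,0]
    - [0,0,0,0,0,0]
    - [0,0,0,0,0,0]
    - [0,0,0,0,0,0]
    - [0,0,0,0,0,0]
    - [0,0,0,0,0,0]
    - [0,0,0,0,0,0]
    - [0,0,0,0,0,0]
    - [0,0,0,0,0,0]
    - [0,0,0,0,0,0]
  grip: 0

```text
time_s: 33.0
eef_pos: [616.7, 171.2, 5.2]
ee_rot: [0.0, 0.58, 0.815, 0.0]
force: [-0.1, -0.3, 4.7]
grip_width: 0.316
```

Run:
```python
from h import *
M=np.array([549.1,-234.8,75]);h=np.radians(191.25);d=np.array([np.cos(h),np.sin(h),0]);b=np.array([-d[1],d[0],0])
s=ctrl.sense();print(s["eef_pos"],totool([600,0,0],101.25)[1])
D=(M+(1-1.5)*66*d-100*b)-s["eef_pos"];print("after rot: x",D@(-b)/10,"y",D@(-d)/10)
```

```text
[616.73910096 171.22479493   5.21283153] [0.04654131 0.00811339 7.89835444]
after rot: x -28.502740836112697 y -11.255094259354543
```

Call:
move_arm:
  deltas:
    - [0,0,-1,0,0,0]
    - [0,0,-3,0,0,0]
    - [0,0,-2.1,0,0,7.9]
    - [-4,-1.6,0,0,0,0]
    - [-4.5,-1.7,0,0,0,0]
    - [-4.5,-1.7,0,0,0,0]
    - [-4.5,-1.7,0,0,0,0]
    - [-4.5,-1.7,0,0,0,0]
    - [-3.5,-1.6,0,0,0,0]
    - [-3,-1.3,0,0,0,0]

```text
time_s: 34.0
eef_pos: [560.4, -132.4, 66.0]
ee_rot: [-0.0, 0.635, 0.773, -0.0]
force: [-0.2, 0.1, -0.4]
grip_width: 0.317
```

Call:
move_arm:
  deltas:
    - [0,0,0,0,0,0]
    - [0,0,0,0,0,0]
    - [0,0,0,0,0,0]
    - [0,0,0,0,0,0]
    - [0,0,0,0,0,0]
    - [0,0,0,0,0,0]
    - [0,0,0,0,0,0]
    - [0,0,0,0,0,0]
    - [0,0,0,0,0,0]
    - [0,0,0,0,0,0]

```text
time_s: 35.0
eef_pos: [561.2, -130.4, 65.8]
ee_rot: [0.0, 0.634, 0.773, 0.0]
force: [0.6, 0.0, 0.6]
grip_width: 0.315
```

Run:
```python
from h import *
M=np.array([549.1,-234.8,75]);h=np.radians(191.25);d=np.array([np.cos(h),np.sin(h),0]);b=np.array([-d[1],d[0],0])
print(ctrl.sense()["eef_pos"],totool(M+(1-1.5)*66*d-95*b+[0,0,-8.8],101.25))
P,im=snap("wrist","w15")
cv2.imwrite("pics/c17.png",cv2.convertScaleAbs(im,alpha=1.6))
```

```text
[ 561.22868819 -130.4029792    65.75669986] [array([-0.50248234,  0.07378745, -0.04432444]), array([ 0.0016329 ,  0.0003953 , -0.00398119])]
```

View pics/c17.png

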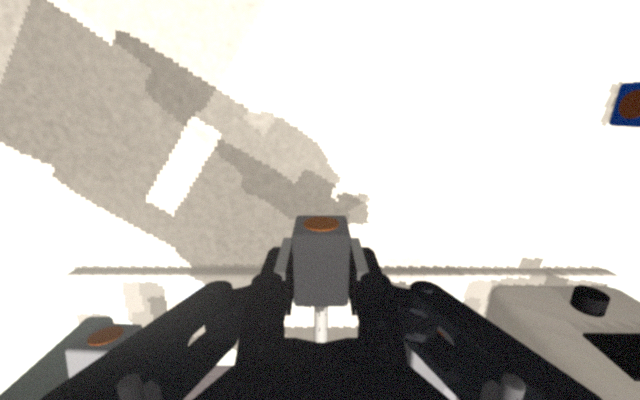

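Call:
move_arm:
  deltas:
    - [-0.5,0.07,-0.04,0,0,0]
    - [-0.5,0,0,0,0,0]
    - [-0.4,0,0,0,0,0]
    - [-0.4,0,0,0,0,0]
    - [-0.3,0,0,0,0,0]
    - [-0.3,0,0,0,0,0]
    - [-0.2,0,0,0,0,0]
    - [-0.2,0,0,0,0,0]
    - [-0.2,0,0,0,0,0]
    - [0,0,0,0,0,0]

```text
time_s: 36.05
eef_pos: [567.8, -159.8, 66.1]
ee_rot: [0.0, 0.634, 0.773, 0.0]
force: [-0.5, -0.0, -1.2]
grip_width: 0.319
```

Call:
move_arm:
  deltas:
    - [-0.5,0,0,0,0,0]
    - [-0.5,0,0,0,0,0]
    - [-0.5,0,0,0,0,0]
    - [-0.5,0,0,0,0,0]
    - [-0.5,0,0,0,0,0]
    - [-0.5,0,0,0,0,0]
    - [-0.5,0,0,0,0,0]
    - [-0.4,0,0,0,0,0]
    - [-0.3,0,0,0,0,0]
    - [-0.2,0,0,0,0,0]

```text
time_s: 37.05
eef_pos: [576.4, -203.1, 66.1]
ee_rot: [-0.0, 0.634, 0.773, -0.0]
force: [-0.0, -1.0, -0.3]
grip_width: 0.318
```

Call:
move_arm:
  deltas:
    - [-0.2,0,0,0,0,0]
    - [-0.1,0,0,0,0,0]
    - [-0.1,0,0,0,0,0]
    - [-0.1,0,0,0,0,0]
    - [-0.1,0,0,0,0,0]
    - [0,0,0,0,0,0]
    - [0,0,0,0,0,0]
    - [0,0,0,0,0,0]
    - [0,0,0,0,0,0]
    - [0,0,0,0,0,0]

```text
time_s: 38.05
eef_pos: [577.3, -207.8, 66.2]
ee_rot: [-0.001, 0.634, 0.773, 0.0]
force: [-1.3, 5.5, 2.1]
grip_width: 0.314
```

Call:
move_arm:
  deltas:
    - [-0.1,0,0,0,0,0]
    - [-0.1,0,0,0,0,0]
    - [0,0,0,0,0,0]
    - [0,0,0,0,0,0]
    - [0,0,0,0,0,0]
    - [0.1,0,0,0,0,0]
    - [0.1,0,0,0,0,0]
    - [0.1,0,0,0,0,0]
    - [0,0,0,0,0,0]
    - [0,0,0,0,0,0]

```text
time_s: 39.05
eef_pos: [577.4, -207.8, 66.2]
ee_rot: [0.0, 0.634, 0.773, 0.0]
force: [0.4, 1.9, 0.1]
grip_width: 0.318
```

Call:
move_arm:
  deltas:
    - [0,0,0,0,0,0]
    - [0,0,0,0,0,0]
    - [0,0,0,0,0,0]
    - [0,0,0,0,0,0]
    - [0,0,0,0,0,0]
    - [0,0,-1,0,0,0]
    - [0,0,-2,0,0,0]
    - [0,0,-3,0,0,0]
    - [0,0,-3,0,0,0]
    - [0,0,-3,0,0,0]
  grip: 3.8

```text
time_s: 40.05
eef_pos: [577.3, -207.7, 188.3]
ee_rot: [0.0, 0.634, 0.773, 0.0]
force: [-0.3, -0.5, -0.0]
grip_width: 0.443
```

Run:
```python
from h import *
s=ctrl.sense();print(s["eef_pos"],s["force"])
P,im=snap("wrist","w16")
cv2.imwrite("pics/c18.png",cv2.convertScaleAbs(im,alpha=1.6))
snap("top","t16")
D=np.array([463,174.2,0])-s["eef_pos"];x=rot().as_matrix();print(x.T@D/10,np.degrees(np.arctan2(x[1,0],x[0,0])))
```

```text
[ 577.25658626 -207.65227838  188.26091575] [-0.26358385 -0.49309065 -0.0206319 ]
[39.78822544 -3.86878149 18.57440901] 101.25726336571331
```

View pics/c18.png

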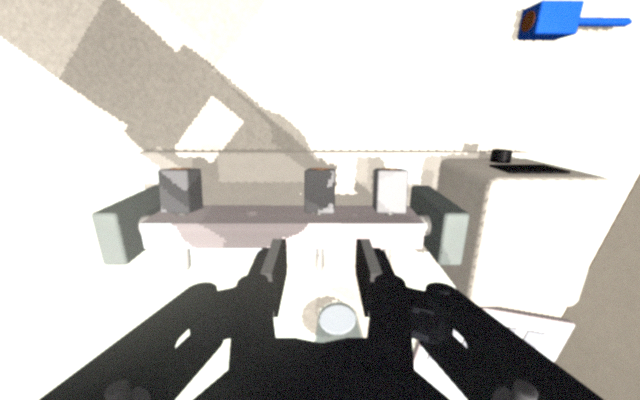

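View pics/t16.png

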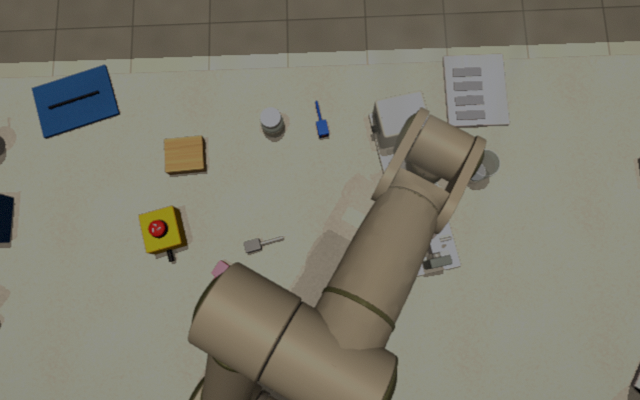

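Call:
move_arm:
  deltas:
    - [4.5,-0.4,0,0,0,0]
    - [4.5,-0.4,0,0,0,0]
    - [4.5,-0.4,0,0,0,0]
    - [4.5,-0.4,0,0,0,0]
    - [4.5,-0.4,0,0,0,0]
    - [4.5,-0.4,0,0,0,0]
    - [4.5,-0.4,1,0,0,0]
    - [4.5,-0.5,2,0,0,0]
    - [3.8,-0.6,3,0,0,-2.5]
    - [0,0,3,0,0,0]
  grip: 5

```text
time_s: 41.15
eef_pos: [459.6, 178.4, 95.4]
ee_rot: [-0.0, 0.615, 0.788, 0.0]
force: [0.8, 0.1, 0.2]
grip_width: 0.589
```

Call:
move_arm:
  deltas:
    - [0,0,0,0,0,0]
    - [0,0,0,0,0,0]
    - [0,0,0,0,0,0]
    - [0,0,0,0,0,0]
    - [0,0,0,0,0,0]
    - [0,0,0,0,0,0]
    - [0,0,0,0,0,0]
    - [0,0,0,0,0,0]
    - [0,0,0,0,0,0]
    - [0,0,0,0,0,0]

```text
time_s: 42.15
eef_pos: [461.4, 175.0, 96.2]
ee_rot: [-0.0, 0.617, 0.787, -0.0]
force: [0.0, -0.3, -0.2]
grip_width: 0.59
```

Run:
```python
from h import *
P,im=snap("wrist","w17")
print(ctrl.sense()["eef_pos"],totool([463,174.2,4.7],103.8),proj(P,[463,174.2,28]))
cv2.imwrite("pics/c19.png",cv2.convertScaleAbs(im,alpha=1.6))
```

```text
[461.42557238 175.05471413  96.1586065 ] [array([-0.12041192,  0.13268521,  9.14586006]), array([-0.00046877,  0.00023489, -0.04760711])] [321.81436315 210.65744259]
```

View pics/c19.png

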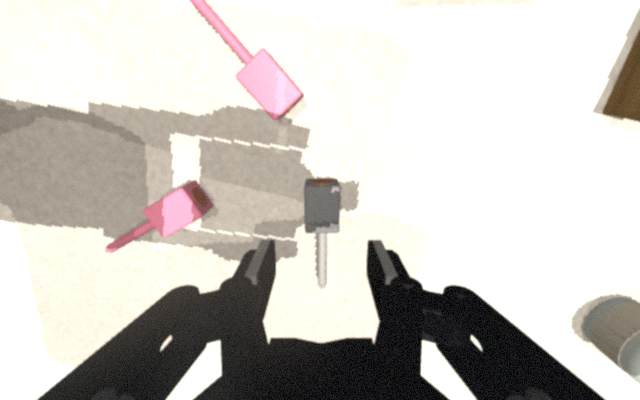

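Call:
move_arm:
  deltas:
    - [-0.1,0.1,1.5,0,0,0]
    - [0,0,2,0,0,0]
    - [0,0,2,0,0,0]
    - [0,0,2,0,0,0]
    - [0,0,1,0,0,0]
    - [0,0,0.6,0,0,0]
    - [0,0,0,0,0,0]
    - [0,0,0,0,0,0]
    - [0,0,0,0,0,0]
    - [0,0,0,0,0,0]

```text
time_s: 43.2
eef_pos: [463.0, 174.4, 5.7]
ee_rot: [0.0, 0.617, 0.787, 0.0]
force: [0.4, 0.5, -0.1]
grip_width: 0.588
```

Call:
move_arm:
  deltas:
    - [0,0,0,0,0,0]
    - [0,0,0,0,0,0]
    - [0,0,0,0,0,0]
    - [0,0,0,0,0,0]
    - [0,0,0,0,0,0]
    - [0,0,0,0,0,0]
    - [0,0,0,0,0,0]
    - [0,0,0,0,0,0]
    - [0,0,0,0,0,0]
    - [0,0,0,0,0,0]
  grip: 0

```text
time_s: 44.2
eef_pos: [463.0, 174.4, 5.6]
ee_rot: [0.0, 0.617, 0.787, 0.0]
force: [-1.4, -0.3, 5.6]
grip_width: 0.314
```

Run:
```python
from h import *
M=np.array([549.1,-234.8,75]);h=np.radians(191.25);d=np.array([np.cos(h),np.sin(h),0]);b=np.array([-d[1],d[0],0])
s=ctrl.sense();print(s["eef_pos"],totool([600,0,0],101.25)[1])
D=(M+(2-1.5)*66*d-100*b)-s["eef_pos"];print("after rot: x",D@(-b)/10,"y",D@(-d)/10)
```

```text
[462.98110909 174.35862835   5.57450661] [0.05230904 0.00560015 2.50110014]
after rot: x -31.809772219545312 y -2.835874798917824
```

Call:
move_arm:
  deltas:
    - [0,0,-1,0,0,0]
    - [0,0,-3,0,0,0]
    - [0,0,-2.1,0,0,2.5]
    - [-4.6,-0.4,0,0,0,0]
    - [-4.8,-0.4,0,0,0,0]
    - [-4.8,-0.4,0,0,0,0]
    - [-4.8,-0.4,0,0,0,0]
    - [-4.8,-0.4,0,0,0,0]
    - [-4.5,-0.4,0,0,0,0]
    - [-3.5,-0.4,0,0,0,0]

```text
time_s: 45.2
eef_pos: [497.1, -145.6, 66.6]
ee_rot: [0.0, 0.635, 0.773, -0.0]
force: [0.6, -0.0, -0.4]
grip_width: 0.315
```

Call:
move_arm:
  deltas:
    - [0,0,0,0,0,0]
    - [0,0,0,0,0,0]
    - [0,0,0,0,0,0]
    - [0,0,0,0,0,0]
    - [0,0,0,0,0,0]
    - [0,0,0,0,0,0]
    - [0,0,0,0,0,0]
    - [0,0,0,0,0,0]
    - [0,0,0,0,0,0]
    - [0,0,0,0,0,0]

```text
time_s: 46.2
eef_pos: [497.2, -143.1, 66.1]
ee_rot: [-0.0, 0.634, 0.773, -0.0]
force: [0.7, -0.5, -0.1]
grip_width: 0.314
```

Run:
```python
from h import *
M=np.array([549.1,-234.8,75]);h=np.radians(191.25);d=np.array([np.cos(h),np.sin(h),0]);b=np.array([-d[1],d[0],0])
print(ctrl.sense()["eef_pos"],totool(M+(2-1.5)*66*d-95*b+[0,0,-8.4],101.25))
```

```text
[ 497.19867475 -143.06892958   66.13503844] [array([-0.50939236,  0.0008301 , -0.04650285]), array([-0.00242655, -0.00074954, -0.00122533])]
```

Call:
move_arm:
  deltas:
    - [-0.5,0,-0.04,0,0,0]
    - [-0.5,0,0,0,0,0]
    - [-0.4,0,0,0,0,0]
    - [-0.4,0,0,0,0,0]
    - [-0.3,0,0,0,0,0]
    - [-0.3,0,0,0,0,0]
    - [-0.2,0,0,0,0,0]
    - [-0.2,0,0,0,0,0]
    - [-0.2,0,0,0,0,0]
    - [0,0,0,0,0,0]

```text
time_s: 47.2
eef_pos: [503.1, -172.7, 66.6]
ee_rot: [0.0, 0.634, 0.773, -0.0]
force: [0.5, -0.3, -0.5]
grip_width: 0.316
```

Call:
move_arm:
  deltas:
    - [-0.5,0,0,0,0,0]
    - [-0.5,0,0,0,0,0]
    - [-0.5,0,0,0,0,0]
    - [-0.5,0,0,0,0,0]
    - [-0.5,0,0,0,0,0]
    - [-0.5,0,0,0,0,0]
    - [-0.5,0,0,0,0,0]
    - [-0.4,0,0,0,0,0]
    - [-0.3,0,0,0,0,0]
    - [-0.2,0,0,0,0,0]

```text
time_s: 48.2
eef_pos: [511.7, -215.9, 66.5]
ee_rot: [-0.0, 0.634, 0.773, 0.0]
force: [0.5, -0.0, -0.7]
grip_width: 0.316
```

Call:
move_arm:
  deltas:
    - [-0.2,0,0,0,0,0]
    - [-0.2,0,0,0,0,0]
    - [-0.1,0,0,0,0,0]
    - [-0.1,0,0,0,0,0]
    - [-0.1,0,0,0,0,0]
    - [0,0,0,0,0,0]
    - [0,0,0,0,0,0]
    - [0,0,0,0,0,0]
    - [0,0,0,0,0,0]
    - [0,0,0,0,0,0]

```text
time_s: 49.2
eef_pos: [512.7, -220.8, 66.6]
ee_rot: [-0.002, 0.634, 0.773, 0.001]
force: [-1.9, 7.8, 4.1]
grip_width: 0.32
```

Call:
move_arm:
  deltas:
    - [-0.1,0,0,0,0,0]
    - [0,0,0,0,0,0]
    - [0,0,0,0,0,0]
    - [0,0,0,0,0,0]
    - [0,0,0,0,0,0]
    - [0.1,0,0,0,0,0]
    - [0.1,0,0,0,0,0]
    - [0.1,0,0,0,0,0]
    - [0,0,0,0,0,0]
    - [0,0,0,0,0,0]

```text
time_s: 50.2
eef_pos: [512.7, -220.8, 66.6]
ee_rot: [0.0, 0.634, 0.773, -0.0]
force: [0.4, -0.7, -0.8]
grip_width: 0.317
```

Call:
move_arm:
  deltas:
    - [0,0,0,0,0,0]
    - [0,0,0,0,0,0]
    - [0,0,0,0,0,0]
    - [0,0,0,0,0,0]
    - [0,0,0,0,0,0]
    - [0,0,-1,0,0,0]
    - [0,0,-2,0,0,0]
    - [0,0,-3,0,0,0]
    - [0,0,-3,0,0,0]
    - [0,0,-3,0,0,0]
  grip: 3.8

```text
time_s: 51.2
eef_pos: [512.5, -220.5, 188.6]
ee_rot: [0.0, 0.634, 0.773, 0.0]
force: [0.9, -0.1, 0.1]
grip_width: 0.447
```

Run:
```python
from h import *
s=ctrl.sense();print(s["eef_pos"],s["force"])
P,im=snap("wrist","w18");np.save("w18P.npy",P,allow_pickle=True)
cv2.imwrite("pics/c20.png",cv2.convertScaleAbs(cv2.resize(im[130:290,100:500],(800,320),interpolation=2),alpha=1.6))
D=np.array([504,400.5,0])-s["eef_pos"];x=rot().as_matrix();print(x.T@D/10,np.degrees(np.arctan2(x[1,0],x[0,0])))
```

```text
[ 512.54862677 -220.45514707  188.60909898] [ 0.86762412 -0.07924901  0.11439966]
[61.18730867 11.17273299 18.53647633] 101.25894155202124
```

View pics/c20.png

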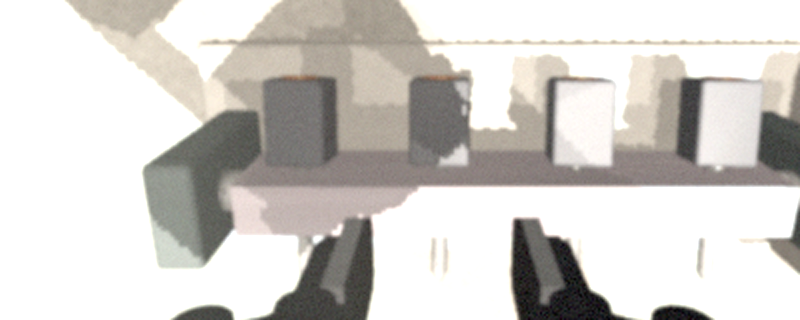

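Call:
move_arm:
  deltas:
    - [4.7,0.9,0,0,0,0]
    - [4.7,0.9,0,0,0,0]
    - [4.7,0.9,0,0,0,0]
    - [4.7,0.9,0,0,0,0]
    - [4.7,0.9,0,0,0,0]
    - [4.7,0.9,0,0,0,0]
    - [4.7,0.9,0,0,0,0]
    - [4.7,0.9,0,0,0,0]
    - [4.7,0.9,0,0,0,0]
    - [4.7,0.9,0,0,0,0]
  grip: 7

```text
time_s: 52.25
eef_pos: [508.9, 260.1, 187.3]
ee_rot: [0.0, 0.634, 0.773, 0.0]
force: [0.9, 0.0, -0.1]
grip_width: 0.821
```

Call:
move_arm:
  deltas:
    - [4.7,0.8,0,0,0,0]
    - [4.7,0.7,0,0,0,0]
    - [4.8,0.7,0,0,0,0]
    - [0,0,1,0,0,0]
    - [0,0,2,0,0,0]
    - [0,0,1,0,0,0]
    - [0,0,0,0,0,0]
    - [0,0,0,0,0,0]
    - [0,0,0,0,0,0]
    - [0,0,0,0,0,0]

```text
time_s: 53.25
eef_pos: [503.4, 401.5, 147.5]
ee_rot: [0.0, 0.635, 0.773, 0.001]
force: [-0.6, 0.6, 0.9]
grip_width: 0.821
```

Run:
```python
from h import *
s=ctrl.sense();print(s["eef_pos"],s["force"])
P,im=snap("wrist","w19")
hsv=cv2.cvtColor(im,cv2.COLOR_BGR2HSV)
m=(((hsv[...,0]<8)|(hsv[...,0]>172))&(hsv[...,1]>150)&(hsv[...,2]>60)).astype(np.uint8)
n,l,st,c=cv2.connectedComponentsWithStats(m);
for i in range(1,n):
    if st[i,4]>300: print(st[i],c[i],cast(P,c[i],82));X=cast(P,c[i],82);print(totool([X[0],X[1],62],101.25))
cv2.imwrite("pics/c21.png",cv2.convertScaleAbs(im,alpha=1.6))
Pt,it=snap("top","t19");cv2.imwrite("pics/c22.png",cv2.convertScaleAbs(cv2.resize(it[130:280,360:480],(480,600),interpolation=2),alpha=1.5))
```

```text
[503.4395745  401.51049806 147.45863645] [-0.64966086  0.57371611  0.92535327]
[ 298  187   51   50 1673] [323.29348476 211.40406455] [506.15362309 401.24001278  82.        ]
[array([-0.0865909 ,  0.26171998,  8.52664464]), array([ 0.05902368, -0.01786188, -0.01127352])]
```

View pics/c21.png

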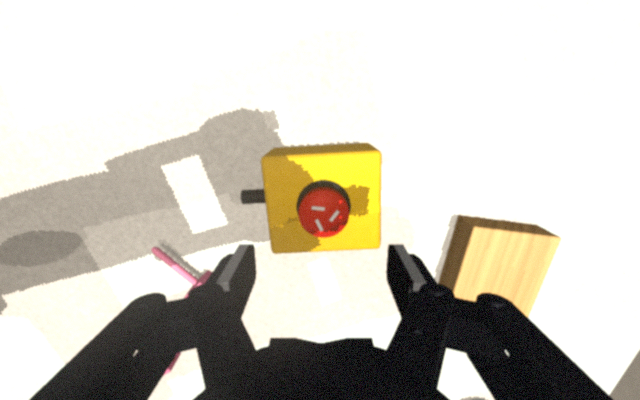

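View pics/c22.png

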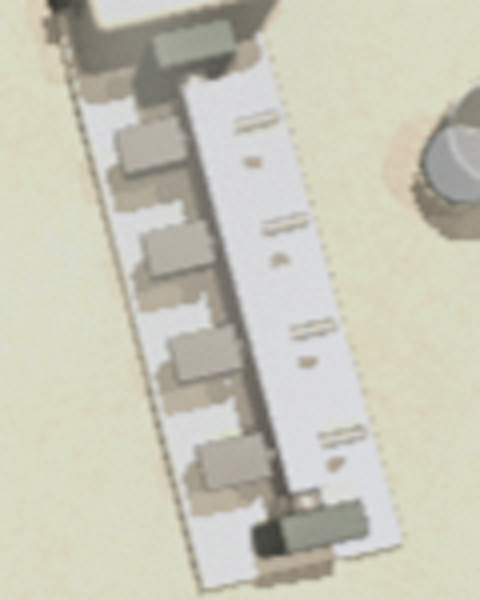

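Call:
move_arm:
  deltas:
    - [-0.1,0.2,2,0,0,0]
    - [0,0,2,0,0,0]
    - [0,0,2,0,0,0]
    - [0,0,1,0,0,0]
    - [0,0,0.8,0,0,0]
    - [0,0,0.6,0,0,0]
    - [0,0,0,0,0,0]
    - [0,0,0,0,0,0]
    - [0,0,0,0,0,0]
    - [0,0,0,0,0,0]

```text
time_s: 54.35
eef_pos: [505.4, 401.1, 63.1]
ee_rot: [0.0, 0.634, 0.773, 0.0]
force: [-0.9, -0.7, 0.1]
grip_width: 0.816
```

Call:
move_arm:
  deltas:
    - [0,0,0,0,0,0]
    - [0,0,0,0,0,0]
    - [0,0,0,0,0,0]
    - [0,0,0,0,0,0]
    - [0,0,0,0,0,0]
    - [0,0,0,0,0,0]
    - [0,0,0,0,0,0]
    - [0,0,0,0,0,0]
    - [0,0,0,0,0,0]
    - [0,0,0,0,0,0]
  grip: 0
  newtons: 40

```text
time_s: 55.35
eef_pos: [505.6, 401.1, 62.8]
ee_rot: [0.0, 0.634, 0.773, 0.001]
force: [3.8, 2.4, 3.0]
grip_width: 0.443
```

Run:
```python
from h import *
s=ctrl.sense();print(s["eef_pos"],s["force"],s["joints"])
P,im=snap("wrist","w20")
cv2.imwrite("pics/c23.png",cv2.convertScaleAbs(im,alpha=1.6))
```

```text
[505.63040008 401.0602493   62.81215727] [3.80650151 2.35105156 3.04559121] [ 4.89419577e-01  7.34417596e-01  1.28911635e+00 -1.11738556e-04
  1.11691526e+00  2.93203760e-01]
```

View pics/c23.png

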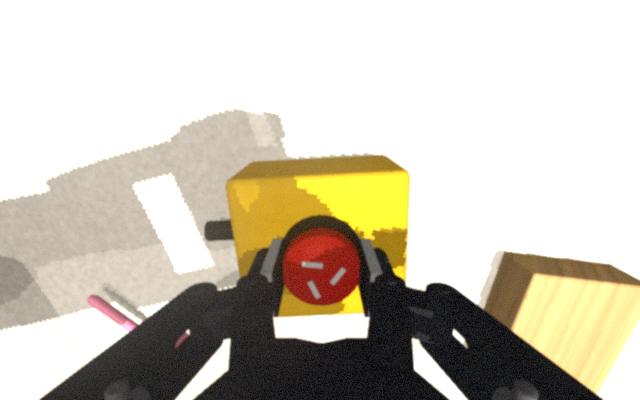

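Call:
move_arm:
  deltas:
    - [0,0,0,0,0,6]
    - [0,0,0,0,0,7]
    - [0,0,0,0,0,7]
    - [0,0,0,0,0,7]
    - [0,0,0,0,0,7]
    - [0,0,0,0,0,7]
    - [0,0,0,0,0,7]
    - [0,0,0,0,0,7]
    - [0,0,0,0,0,7]
    - [0,0,0,0,0,4]

```text
time_s: 56.4
eef_pos: [507.1, 400.5, 63.3]
ee_rot: [0.001, 0.954, 0.301, 0.002]
force: [11.4, -1.9, 3.6]
grip_width: 0.447
```

Run:
```python
from h import *
s=ctrl.sense();print(s["eef_pos"],s["force"],s["wrist_torque"])
P,im=snap("wrist","w21")
cv2.imwrite("pics/c24.png",cv2.convertScaleAbs(im,alpha=1.6))
```

```text
[507.14065482 400.4949257   63.31402502] [11.4026914  -1.91994407  3.56651013] [-0.35895208 -1.8121084   0.06125031]
```

View pics/c24.png

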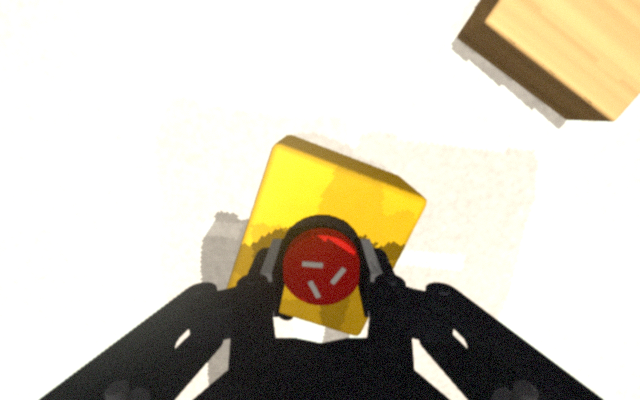

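Call:
move_arm:
  deltas:
    - [0,0,0,0,0,0]
    - [0,0,0,0,0,0]
    - [0,0,0,0,0,0]
    - [0,0,0,0,0,0]
    - [0,0,0,0,0,0]
    - [0,0,0,0,0,0]
    - [0,0,-1,0,0,0]
    - [0,0,-2,0,0,0]
    - [0,0,-3,0,0,0]
    - [0,0,-3,0,0,0]
  grip: 7

```text
time_s: 57.45
eef_pos: [505.1, 400.9, 154.3]
ee_rot: [-0.0, 0.953, 0.303, -0.0]
force: [0.3, 0.1, -0.6]
grip_width: 0.821
```

Call:
move_arm:
  deltas:
    - [0,0,-3,0,0,0]
    - [0,0,0,0,0,0]
    - [0,0,0,0,0,0]
    - [0,0,0,0,0,0]
    - [0,0,0,0,0,0]
    - [0,0,0,0,0,0]
    - [0,0,0,0,0,0]
    - [0,0,0,0,0,0]
    - [0,0,0,0,0,0]
    - [0,0,0,0,0,0]

```text
time_s: 58.45
eef_pos: [505.2, 401.0, 182.5]
ee_rot: [0.0, 0.953, 0.303, -0.0]
force: [0.3, 0.7, -0.5]
grip_width: 0.823
```

Run:
```python
from h import *
s=ctrl.sense();print(s["eef_pos"],s["force"])
P,im=snap("wrist","w22");cv2.imwrite("pics/c25.png",cv2.convertScaleAbs(im,alpha=1.6))
hsv=cv2.cvtColor(im,cv2.COLOR_BGR2HSV)
m=(((hsv[...,0]<8)|(hsv[...,0]>172))&(hsv[...,1]>150)&(hsv[...,2]>60)).astype(np.uint8)
n,l,st,c=cv2.connectedComponentsWithStats(m);
for i in range(1,n):
    if st[i,4]>300: print(st[i],c[i],cast(P,c[i],88))
snap("scene","s22");snap("top","t22")
for f in("scene0","s1","s22"):
    im=cv2.imread(f"pics/{f}.png");hsv=cv2.cvtColor(im,cv2.COLOR_BGR2HSV)
    m=((hsv[...,0]<8)|(hsv[...,0]>172))&(hsv[...,1]>150)&(hsv[...,2]>60)
    m[:250]=0;ys,xs=np.nonzero(m);print(f,len(xs),xs.mean(),ys.mean(),xs.min(),xs.max(),ys.min(),ys.max())
cv2.imwrite("pics/c26.png",np.hstack([cv2.resize(cv2.imread(f"pics/{f}.png")[260:320,390:450],(260,260),interpolation=2) for f in("scene0","s1","s22")]))
```

```text
[505.23995943 400.96137759 182.52264592] [ 0.28064204  0.70966485 -0.54714659]
[ 301  177   44   44 1334] [322.95577211 197.95577211] [508.43496265 399.77642608  88.        ]
scene0 110 421.6818181818182 283.42727272727274 415 428 278 289
s1 118 421.135593220339 284.8305084745763 415 427 279 290
s22 68 420.4117647058824 284.1029411764706 415 427 278 289
```

View pics/c26.png

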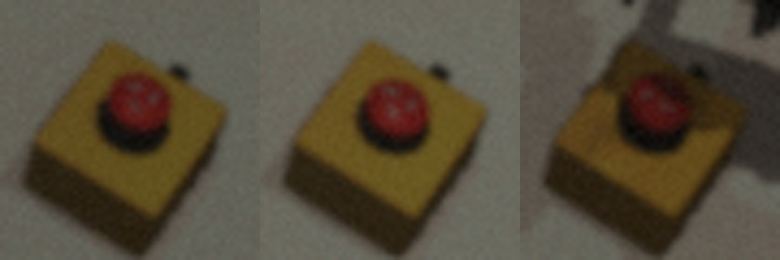

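View pics/t22.png

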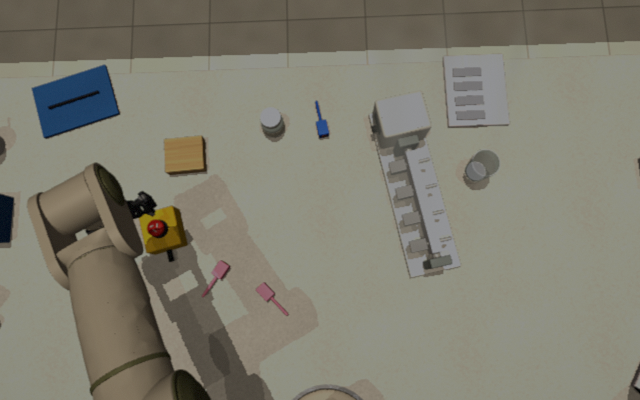

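View pics/c25.png

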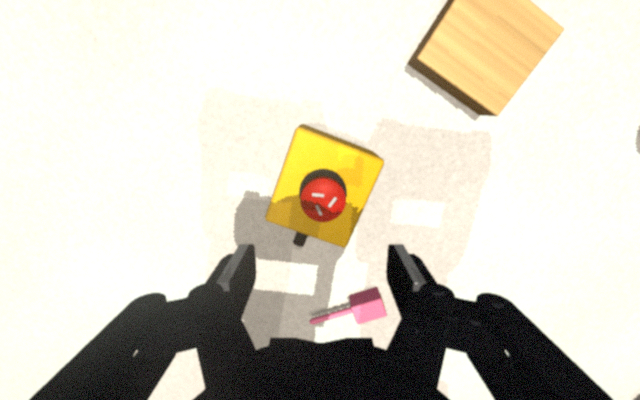

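```bash
python3 -c "
from rig import order
print(order.finish_job())"
```

```text
the job is handed in; nothing more can be done
None
```

I pressed the mushroom until it latched and put all four grey holders home in the bar, one in each eyelet. Then I turned the mushroom about 66° clockwise, let it spring back up, and handed the job in at about 58.5 s. The blue and pink look-alikes were left alone, and the jar, beaker and slide box stand at the same pixels as at the start.

- **Latching:** the fingers pushed the cap to z = 80.9 mm, about 11 mm of travel. In the scene picture it then sat about 1.4 px lower than at the start. I expected about 2 px, so that picture check is coarse.
- **Holders:** each was pushed in until it met 5–16 N against the bar, then let go. The wrist and top views show four square bodies against the bar with their stems out behind. All four contact points agreed to within about 1.5 mm along the insertion direction. They came 0.7–2.4 mm before the face as I had measured it with the camera, which is about the calibration error.
- **Release:** the marks on the cap turned with the gripper, so it did not slip. The enlarged scene crop shows the cap back at its starting height. The cap's colour-mask average disagreed, reading about 0.7 px low, but the arm's shadow covers part of it.
- **Not measured:** I did not check the final tilt or droop of each holder separately. By my estimate the hole's clearance allows at most about 7°, inside the 10° limit.

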